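# Lift the stop plate off the jaw pile and lock it into the chuck

## Robot

A 6-joint arm with a two-finger parallel gripper is mounted at the origin on the work surface. World frame = base frame: x ahead of the robot, y to its left, z up, the work surface at z = 0. Lengths are in m, angles in rad, forces in N, time in s.
With the tool pointing down it reaches from about 0.275 to 0.85 m from the base axis. Payload 5.2 kg.
Tool frame: the origin (TCP) lies midway between the tips of the shut fingers; the grasp point (between the pads) lies 19 mm behind it (env.grip_depth is the distance from the TCP to the grasp point, in m); z points along the fingers, y is the direction in which the jaws open and shut (so a half turn about z gives the same grasp; the last joint's range is limited). The gripper opens to 85 mm and grips with 20 to 120 N. Pads are 22 mm wide; open, the fingers measure 114 mm over their backs; the gripper's body (76 mm by 85 mm) begins 54 mm behind the grasp point. The pads swing forward as they close: fully open they stand 13 mm farther back than shut.
Start: joints at [0.984, 0.259, 1.535, -0, 1.348, -0.203], TCP at [0.206, 0.51, 0.208] pointing down, gripper open.
Joint ranges: [-3.14, 3.14], [-0.91, 2.08], [0.19, 2.58], [-1.22, 4.36], [0.22, 2.71], [-3.12, 3.12]. Speed limits (rad/s): [2.57, 2.57, 3.14, 3.14, 3.14, 3.14].

## Interface

Orientations are given as a unit quaternion [w, x, y, z].
In Python, from cell import readout, imaging, order, env gives the robot as it stands.
- The arm moves only by the tool send_rows, never from a script. Its argument "commands" is a list that holds one entry, the list of rows, each a list of 5 numbers: the finger opening in mm, from 0 to 85.4, then the shift along the tool's x, y, z normalised to -1 to 1, where 1 is 0.04 m, then the turn about the tool's z normalised to -1 to 1, where 1 is 0.12 rad. In form: [[[fingers, x, y, z, turn], ...]]. A call has 1 to 8 rows; each row shifts and turns the commanded pose from where the row before left it, along the tool's axes as they then stand; what a row does not reach is not made up. A row lasts 1/12 s, in which the tool goes at most 41.7 mm and 7.16 degrees, less where a joint would pass 70% of its speed; a pose out of reach is approached as far as the arm can. A call with a number of a shift or a turn outside -1 to 1 is refused whole. A call with a gripper value outside its range is refused whole. The fingers move at their own pace and stop on an object; the grip force is fixed at half the most. Time passes only in rows, so rows that do not move let the fingers close. It gives the time, the measured TCP pose, the force and the opening at its end, in the units of the state.
- readout.state(): the state, without advancing time (a new reading comes with each control period).
- imaging.snapshot(name): name is "scene" or "top" or "wrist"; returns the picture (420x560x3 uint8, red, green, blue); there is no depth.
- imaging.calibration(name): a dict with "fx", "fy", "cx", "cy" (pixels), "R" (3x3) and "t" (3): a world point X has camera coordinates R X + t. Camera axes: x right, y down, z forward; pixel columns grow to the right and rows downward; lengths in m; the calibration is good to about 2 mm. A picture is of the moment at which its call begins: read the wrist's pose just before it. calibration takes no time and is no camera call; for the wrist camera it gives the pose at the moment of the call.
- order.finish_job(): hands the job in, once; it reports no verdict.
The state is a dict: "time": time; "joint_pos": joint angles; "joint_velocities": joint speeds; "joint_torque": joint torques, N m; "eef_pos": TCP position; "ee_rot": TCP orientation; "wrist_force": force on the tool from outside, world axes, zero at the start; "moment": the same for the moment, N m; "gripper_width": opening from 0.0 (shut) to 1.0 (fully open).
Only numpy, scipy, OpenCV 4.12 (cv2) and the standard library are available. Lean on these libraries where they do the work, as an engineer would, in place of code of your own. Each camera call takes 0.05 s, during which the arm holds its last target.

## Task

On the tooling trolley a workpiece stop plate (round plate with two lugs and an upright grip bar) lies slanting on top of a small pile of chuck jaws. Lift it off without shifting the jaws beneath it, lower it into the mouth of the standing chuck with its lugs through the notches, push it down against the spring, give it a quarter turn clockwise (seen from above), and let it spring back up so that it is locked and level; then let go. Leave everything else where it lies.

Things in the scene. Friction and masses are not known exactly. Their poses are not given: they have to be found in the camera images.
- stop_plate: the stop plate, 0.13 to 0.24 kg: steel disc 52 mm diameter, 7 mm thick, two opposite lugs along its own +-y, upright grip bar. Origin: centre of the underside; z up along the bar. Starts tilted about 25 degrees: its own -x edge rests on the table, its underside near the +x edge on the lower end of jaw_mid, so the bar leans away from the pile.
- bar_top (a point): middle of the top of the plate's aluminium grip bar: 32 mm long (plate's x), 12 mm wide (plate's y), 40 mm tall above the disc, its top 47 mm above the underside. Tilt the gripper to take it square: the plate must be level to enter the chuck. Keep the fingers' ends 14 mm or more above the disc, else they strike the chuck when pushing.
- lug (a point): on the top face of the lug at the plate's own +y; the other is opposite. Lugs are 7 mm thick, flush with the underside, 16 mm wide, 70 mm over both ends
- jaw_mid: steel top jaw, plain block 70 (x) x 40 (y) x 16 (z) mm, two screw holes in its top, 0.33 kg; origin: centre of its underside. Lies slanting (about 19 degrees), its +x end on jaw_low, its -x end on the table under the stop plate's raised side. Loose: must not shift by 8 mm.
- jaw_low: steel top jaw, plain block 70 (x) x 40 (y) x 16 (z) mm, two screw holes in its top, 0.33 kg; origin: centre of its underside. Lies flat at the bottom of the pile, farthest from the stop plate. Loose: must not shift by 8 mm.
- chuck: fixed upright steel chuck, 156 mm diameter at its foot, 130 mm at its top, 90 mm tall; origin: centre of its foot, z up. In its top is a bayonet mouth: an eight-sided opening 57 mm across flats in a lip 8 mm thick. A plate whose underside is 15 mm or more below the top face is free to turn under the lip; locked, its underside is about 11 mm below it.
- notch (a point): middle of the notch at the chuck's own +y, in the top face; the other is opposite. The notches let the lugs through: 24 mm wide at the mouth, widening outwards, reaching 39 mm from the axis
- recess (a point): recess in the lip's underside at the chuck's own +x, 4 mm deep, about 24 mm wide; the other is opposite. Turned 90 degrees clockwise (from above) from the notches the lugs lie under the recesses; pins stop them some 4 degrees beyond. A counter-clockwise turn is blocked after about 45 degrees. Let up, the lugs rise into the recesses.
- mouth (a point): centre of the chuck's mouth in the plane of its top face, 90 mm above the table; axes as the chuck's
- plunger (a joint): the spring-loaded brass disc (44 mm diameter) in the mouth: 0 = free, its face 8 mm below the chuck's top face; grows as it is pushed down, to a stop at 0.011 m. Spring: 4.5 N at 0, 6.5 N at 0.003 (plate locked), 9 N at 0.0075, 11 N at the stop.
- spare_jaw: steel top jaw, plain block 70 (x) x 40 (y) x 16 (z) mm, two screw holes in its top, 0.33 kg; origin: centre of its underside. Bystander lying flat beside the pile.
- spacer_ring: bystander: steel ring 56 mm diameter, 22 mm tall; origin: centre of its underside
- screw: bystander: cap screw 54 mm long, 18 mm head, lying between pile and chuck on the robot's side; origin: under its middle
- chuck_key: bystander: T-shaped chuck key, bar 120 mm, stem 110 mm, lying flat; origin: under the middle of its bar
- spanner: bystander: open-ended spanner lying flat; origin: under its middle
- bar_end: bystander: standing aluminium round, 40 mm diameter, 50 mm tall; origin: centre of its underside

How it is judged:
By the outcome, as a careful person would: the job done as asked, in the order asked, and still so for the second after the job is handed in, with the robot touching nothing.
It also fails if it takes over 51 s, if anything falls off the work surface, if the arm or the gripper's body presses on something with over 40 N, if the wrist force passes 120 N, or if a joint passes its speed limit or range.

## Working session

There is one attempt and no reset: what is moved stays moved. The work goes in short steps, Python scripts to look and compute and a tool call to move; the robot and the scene stay as the last step left them, time stands still between calls to the robot, and variables do not carry over. Pictures are saved under pics/ and viewed, and the job is handed in when it is done.

Besides the shell and the picture viewer there is one more tool, called as a command line: name --argument value ..., lists and objects as JSON in quotes. send_rows: Moves the arm, as the interface text tells. Its arguments: {"type":"object","properties":{"commands":{"type":"array"}},"required":["commands"]}

```bash
ls; mkdir -p pics; python3 - <<'E'
from cell import readout, imaging, order, env
import cv2
print(readout.state())
for n in ("scene","top","wrist"):
    c=imaging.calibration(n); print(n,c)
    im=imaging.snapshot(n); cv2.imwrite(f"pics/{n}0.png",im[:,:,::-1])
print([a for a in dir(env) if a[0]!='_'])
E
```

```text
pics
{'time': 0.0, 'joint_pos': array([ 9.84182143e-01,  2.59287994e-01,  1.53605907e+00,  1.27628740e-05,
        1.34802250e+00, -2.02792566e-01]), 'joint_velocities': array([-0.00014337,  0.00129684,  0.00151179, -0.00058989, -0.0018483 ,
        0.00052814]), 'joint_torque': array([-1.05580068e-03, -4.46026325e+01, -2.90573984e+01, -4.14936649e-04,
        1.14738126e-02,  4.36266788e-06]), 'eef_pos': array([0.20560837, 0.50951537, 0.20701398]), 'ee_rot': array([-3.47385883e-04,  1.90736286e-01,  9.81640912e-01, -8.17750345e-04]), 'wrist_force': array([0.66449325, 0.49451438, 0.13150135]), 'moment': array([-0.00309714, -0.00335746,  0.02005346]), 'gripper_width': 0.9972218566125319}
scene {'fx': 439.9737321342554, 'fy': 439.9737321342554, 'cx': 282.0448624016396, 'cy': 209.16809254661504, 'R': array([[-0.39075273,  0.9204685 ,  0.0070744 ],
       [ 0.57065418,  0.24826733, -0.7827625 ],
       [-0.72226457, -0.30182955, -0.62228034]]), 't': array([ 0.24005666, -0.26063645,  1.67137613])}
top {'fx': 481.3262317866449, 'fy': 481.3262317866449, 'cx': 277.1643331984051, 'cy': 209.20627697579667, 'R': array([[-0.0204736 , -0.99971911,  0.01193872],
       [-0.99833273,  0.01979771, -0.05422002],
       [ 0.05396844, -0.01302889, -0.99845764]]), 't': array([-0.00783096,  0.58358129,  1.39325486])}
wrist {'fx': 373.2001937500674, 'fy': 373.2001937500674, 'cx': 274.91214561274256, 'cy': 205.3576966676036, 'R': array([[ 3.75924842e-01,  9.26649723e-01, -8.96084392e-04],
       [ 8.75638026e-01, -3.54913576e-01,  3.27558240e-01],
       [ 3.03213720e-01, -1.23921925e-01, -9.44830565e-01]]), 't': array([-0.54944569, -0.04257633,  0.38115952])}
['IKError', 'grip_depth']
```

View pics/scene0.png

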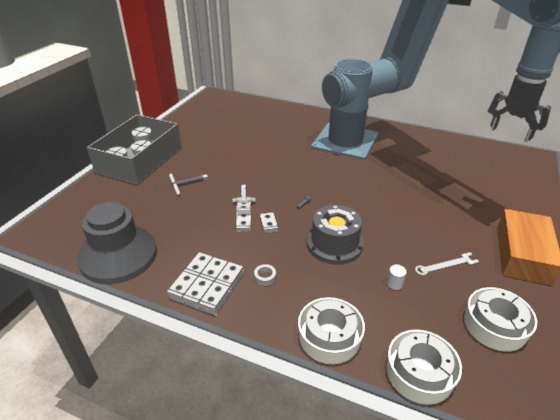

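View pics/top0.png

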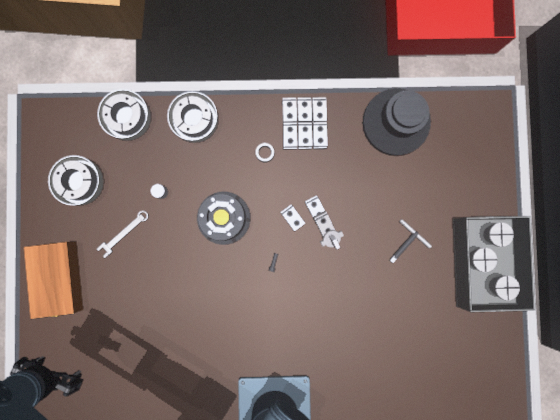

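View pics/wrist0.png

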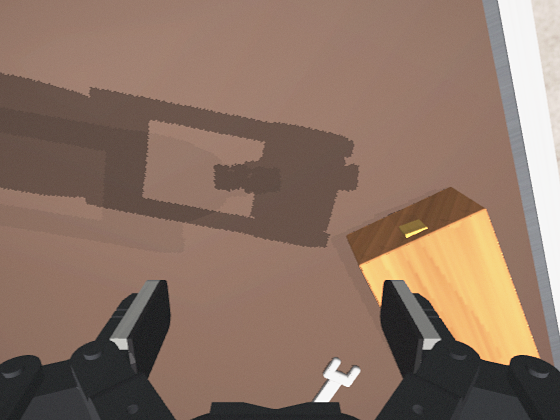

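The top view has the plate near (331,238), the pile at (300-325,200-240), the chuck at (222,217), the screw at (273,262). Next I enlarge it and get rough world positions.

```bash
cat > h.py <<'E'
import numpy as np,cv2
from cell import readout, imaging, order, env
def ray(c,u,v):
    d=c['R'].T@np.array([(u-c['cx'])/c['fx'],(v-c['cy'])/c['fy'],1]); o=-c['R'].T@c['t']; return o,d
def onz(c,u,v,z):
    o,d=ray(c,u,v); return o+d*(z-o[2])/d[2]
def proj(c,X):
    p=c['R']@np.array(X)+c['t']; return np.array([c['fx']*p[0]/p[2]+c['cx'],c['fy']*p[1]/p[2]+c['cy']])
def tri(c1,p1,c2,p2):
    o1,d1=ray(c1,*p1);o2,d2=ray(c2,*p2)
    s=np.linalg.lstsq(np.c_[d1,-d2],o2-o1,rcond=None)[0]
    a=o1+d1*s[0];b=o2+d2*s[1]; return (a+b)/2,np.linalg.norm(a-b)
E
python3 - <<'E'
from h import *
t=imaging.calibration('top');s=imaging.calibration('scene')
for n,u,v,z in [('plate',331,238,.03),('chuck',221,217,.09),('screw',273,262,.0),('key',405,240,0)]: print(n,onz(t,u,v,z).round(3))
a=cv2.imread('pics/top0.png');b=cv2.imread('pics/scene0.png')
cv2.imwrite('pics/tz.png',cv2.resize(a[180:280,190:350],None,fx=5,fy=5,interpolation=2))
cv2.imwrite('pics/sz.png',cv2.resize(b[170:270,220:380],None,fx=5,fy=5,interpolation=2))
E
```

```text
plate [ 0.496 -0.173  0.03 ]
chuck [0.561 0.137 0.09 ]
screw [ 0.429 -0.004  0.   ]
key [ 0.485 -0.396  0.   ]
```

View pics/tz.png

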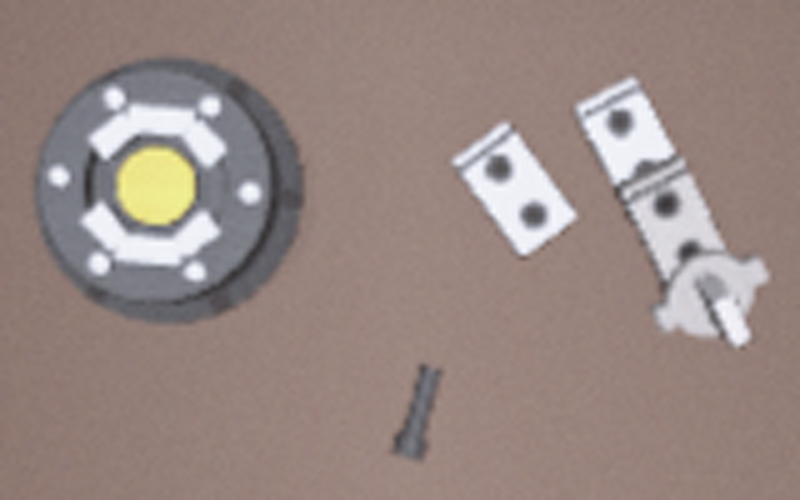

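View pics/sz.png

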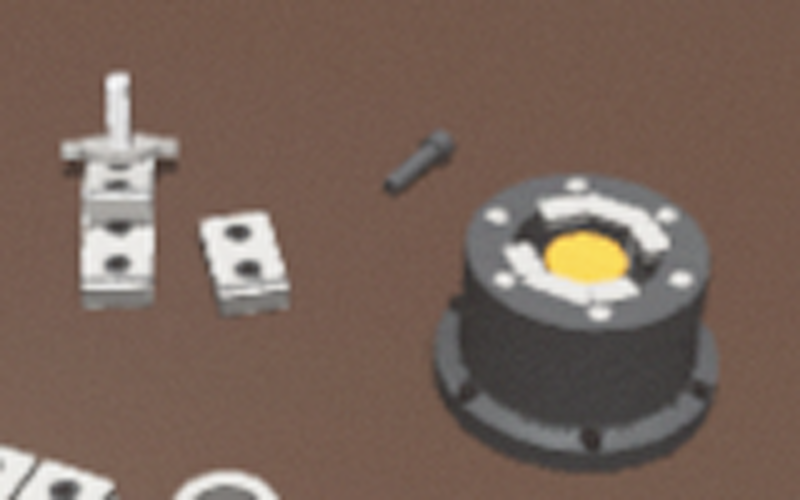

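Only shifts and a turn about the tool's z are available, so I can't tilt the gripper. The tilt is about the finger axis, though, so I can grip the slanting bar across its 12 mm. Then I set the plate down flat on free table and grip it again square. First I move over for a closer wrist view.

send_rows --commands '[[[85,-0.3,-0.3,0,0],[85,-0.55,-0.55,0,0],[85,-0.55,-0.55,0,0],[85,-0.55,-0.55,0,0],[85,-0.55,-0.55,0,0],[85,-0.55,-0.55,0,0],[85,-0.55,-0.55,0,0],[85,-0.55,-0.55,0,0]]]'

```text
time: 0.82
eef_pos: [0.2977, 0.2925, 0.2077]
ee_rot: [-0.0, 0.19, 0.982, -0.0]
wrist_force: [0.0, -0.2, 0.2]
gripper_width: 0.996
```

send_rows --commands '[[[85,-0.55,-0.55,0,0],[85,-0.55,-0.55,0,0],[85,-0.55,-0.55,0,0],[85,-0.55,-0.55,0,0],[85,-0.55,-0.55,0,0],[85,-0.55,-0.55,0,0],[85,-0.55,-0.55,0,0],[85,-0.55,-0.55,0,0]]]'

```text
time: 1.48
eef_pos: [0.3951, 0.0633, 0.2078]
ee_rot: [-0.0, 0.191, 0.982, 0.0]
wrist_force: [1.3, 0.1, -0.0]
gripper_width: 0.992
```

send_rows --commands '[[[85,-0.3,-0.3,0,-0.9],[85,0,0,0,-0.9],[85,0,0,0,-0.9],[85,0,0,0,-0.9],[85,0,0,0,-0.9],[85,0,0,0,-0.9],[85,0,0,0,-0.9],[85,0,0,0,-0.9]]]'

```text
time: 2.15
eef_pos: [0.4013, 0.0492, 0.2076]
ee_rot: [-0.0, -0.24, 0.971, 0.0]
wrist_force: [0.3, 0.1, -0.1]
gripper_width: 0.994
```

```bash
python3 - <<'E'
from h import *
im=imaging.snapshot('wrist'); cv2.imwrite('pics/w1.png',im[:,:,::-1])
s=readout.state(); print(s['time'],s['eef_pos'],s['ee_rot'],s['joint_pos'])
E
```

```text
2.2 [0.40134248 0.04921448 0.20760357] [-2.67749775e-04 -2.43408769e-01  9.69923755e-01  9.69286286e-05] [-1.55526128e-01 -1.06539613e-02  1.84928666e+00 -3.19109253e-05
  1.30352863e+00 -2.21807160e+00]
```

View pics/w1.png

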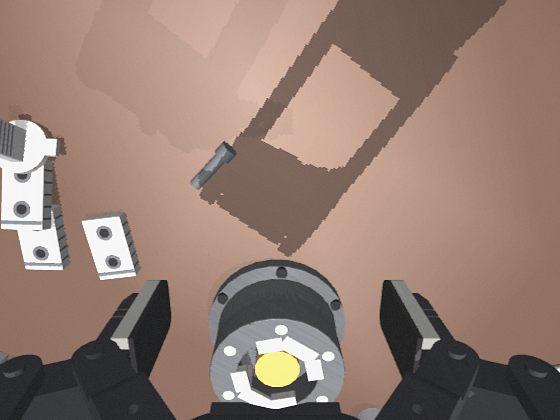

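send_rows --commands '[[[85,0.05,-0.5,0,0],[85,0.05,-0.9,0,0],[85,0.05,-0.9,0,0],[85,0.05,-0.9,0,0],[85,0.05,-0.9,0,0],[85,0.05,-0.9,0,0],[85,0.05,-0.6,0,0],[85,0,0,0,0]]]'

```text
time: 2.87
eef_pos: [0.4942, -0.1606, 0.2072]
ee_rot: [0.0, -0.235, 0.972, -0.001]
wrist_force: [0.4, -1.2, -0.8]
gripper_width: 0.997
```

```bash
python3 - <<'E'
from h import *
import pickle
c=imaging.calibration('wrist');im=imaging.snapshot('wrist'); cv2.imwrite('pics/w2.png',im[:,:,::-1])
s=readout.state(); print(s['time'],s['eef_pos'],s['ee_rot'],s['joint_pos']); pickle.dump(c,open('w2.pkl','wb'))
cv2.imwrite('pics/w2z.png',cv2.resize(im[70:270,180:400,::-1],None,fx=3,fy=3,interpolation=2))
E
```

```text
2.9167 [ 0.49308417 -0.15811874  0.20705695] [-3.85700290e-04 -2.35215769e-01  9.71943080e-01  2.05642384e-04] [-5.25779984e-01  2.01767051e-01  1.61100876e+00 -2.43065051e-04
  1.32965858e+00 -2.57139933e+00]
```

View pics/w2.png

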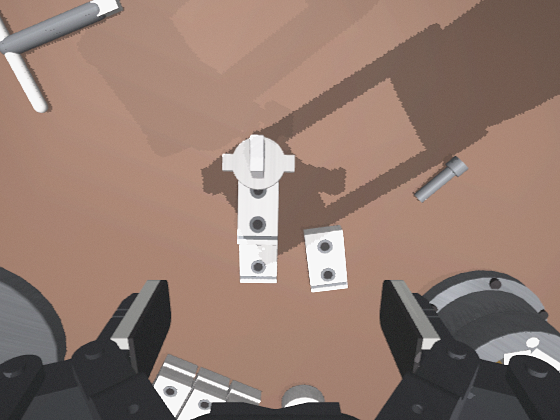

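View pics/w2z.png

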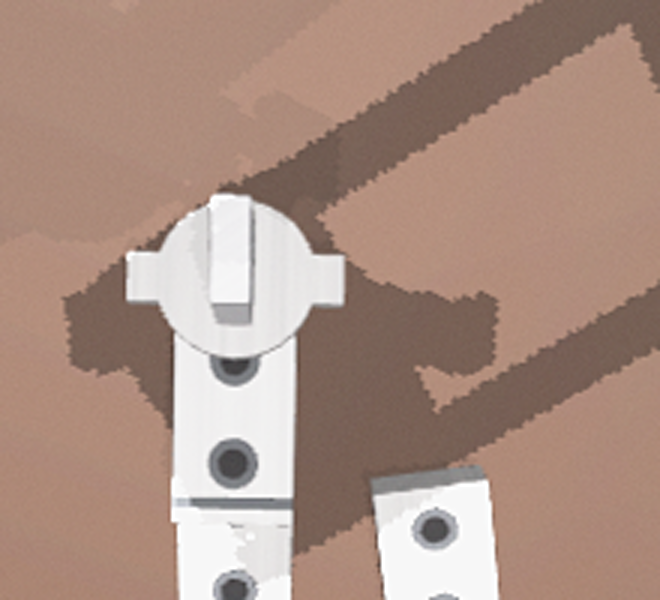

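The plate sits at about (258,163) in the wrist view. The lug ends are at (222,162) and (295,163), and the bar top runs from (257,135) to (256.5,171). I turn these into world points and check them against the given sizes.

```bash
cat >> h.py <<'E'
def yaw_y():
    from scipy.spatial.transform import Rotation as Ro
    q=readout.state()['ee_rot']; R=Ro.from_quat([q[1],q[2],q[3],q[0]]).as_matrix(); return R
def togo(target,ang_y=None):
    s=readout.state(); R=yaw_y(); d=R.T@(np.array(target)-s['eef_pos'])
    a=np.degrees(np.arctan2(R[1,1],R[0,1])); print('tool-y angle',a.round(2),'units xyz',(d/.04).round(3))
    if ang_y is not None:
        e=(ang_y-a+90)%180-90; print('turn units',(-np.radians(e)/.12).round(3))
E
python3 - <<'E'
from h import *
import pickle
c=pickle.load(open('w2.pkl','rb'))
L=onz(c,222,162.3,.0173);Rr=onz(c,294.7,163,.0173)
print('lugs',L,Rr,np.linalg.norm(L-Rr),'mid',(L+Rr)/2,'ang',np.degrees(np.arctan2(*(Rr-L)[1::-1])))
a=onz(c,256.5,171,.0604);b=onz(c,257,135.3,.0468);print('bar',a,b,np.linalg.norm((a-b)[:2]),'ang',np.degrees(np.arctan2(*(a-b)[1::-1])))
B=(a+b)/2;print('bar top',B); d=(a-b)[:2];d/=np.linalg.norm(d)
print('expected bar top from lugs',((L+Rr)/2)[:2]-d*.040*np.sin(np.radians(25)))
t=imaging.calibration('top');s=imaging.calibration('scene')
print('proj top',proj(t,B),proj(t,(L+Rr)/2),'scene',proj(s,B))
togo([B[0],B[1],.05],np.degrees(np.arctan2(*(Rr-L)[1::-1])))
E
```

```text
lugs [ 0.51417948 -0.20918887  0.0173    ] [ 0.48261642 -0.14593585  0.0173    ] 0.07069067565334111 mid [ 0.49839795 -0.17756236  0.0173    ] ang 116.51905085957216
bar [ 0.49619162 -0.17837888  0.0604    ] [ 0.47068303 -0.19113286  0.0468    ] 0.028519331016999053 ang 26.564476217939067
bar top [ 0.48343732 -0.18475587  0.0536    ]
expected bar top from lugs [ 0.48327782 -0.18512223]
proj top [336.12905965 242.40999107] [331.86154776 237.14368017] scene [243.2603364  185.41719594]
tool-y angle 117.21 units xyz [ 0.516 -0.484  3.926]
turn units 0.1
```

The points agree: lug span 70.7 mm against 70, bar length as expected, and the two bar-top estimates within 0.5 mm. I descend onto the bar.

send_rows --commands '[[[85,0.23,-0.24,0,0.1],[85,0.23,-0.24,0,0],[85,0,0,0.5,0],[85,0,0,0.8,0],[85,0,0,0.8,0],[85,0,0,0.4,0],[85,0,0,0,0],[85,0,0,0,0]]]'

```text
time: 3.58
eef_pos: [0.4843, -0.1802, 0.1074]
ee_rot: [-0.001, -0.232, 0.973, 0.001]
wrist_force: [0.3, 0.3, -0.2]
gripper_width: 0.995
```

```bash
python3 - <<'E'
from h import *
import pickle
c=imaging.calibration('wrist');im=imaging.snapshot('wrist'); cv2.imwrite('pics/w3.png',im[:,:,::-1])
s=readout.state(); print(s['time'],s['eef_pos'],s['ee_rot'])
togo([.4854,-.1840,.028],116.6)
E
```

```text
3.6333 [ 0.48537173 -0.18092334  0.10865822] [ 2.27656490e-04 -2.31910832e-01  9.72737013e-01 -1.34294012e-04]
tool-y angle 116.82 units xyz [ 0.035 -0.068  2.016]
turn units 0.032
```

View pics/w3.png

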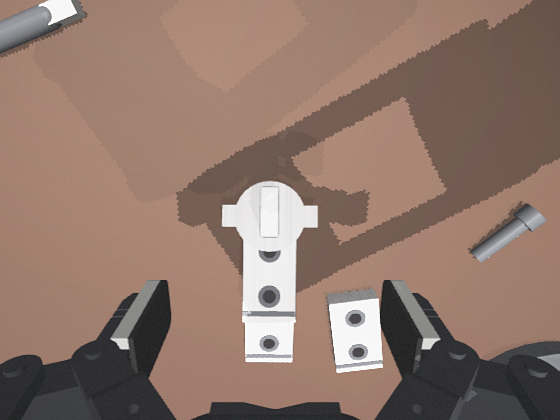

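```bash
python3 - <<'E'
from h import *
c=imaging.calibration('wrist')
a=onz(c,269,237,.0604);b=onz(c,268.7,187.5,.0468)
L=onz(c,222,216,.0173);R=onz(c,318,216,.0173)
print(a,b,np.linalg.norm((a-b)[:2]),(a+b)/2,(L+R)/2,np.linalg.norm(L-R),np.degrees(np.arctan2(*(R-L)[1::-1])))
E
```

```text
[ 0.49793978 -0.17956231  0.0604    ] [ 0.47272679 -0.19252695  0.0468    ] 0.028350956172621223 [ 0.48533329 -0.18604463  0.0536    ] [ 0.49994942 -0.1784287   0.0173    ] 0.07093609517475606 116.71662196810219
```

send_rows --commands '[[[85,0,-0.1,0.4,0],[85,0,0,0.6,0],[85,0,0,0.6,0],[85,0,0,0.4,0],[50,0,0,0,0],[35,0,0,0,0],[25,0,0,0,0],[25,0,0,0,0]]]'

```text
time: 4.3
eef_pos: [0.4884, -0.1858, 0.0298]
ee_rot: [0.001, -0.232, 0.973, -0.001]
wrist_force: [0.4, -1.1, 0.3]
gripper_width: 0.447
```

```bash
python3 - <<'E'
from h import *
c=imaging.calibration('wrist');im=imaging.snapshot('wrist'); cv2.imwrite('pics/w4.png',im[:,:,::-1])
s=readout.state(); print(s['time'],s['eef_pos'],s['gripper_width'],s['wrist_force'])
togo([.4870,-.1849,.028],116.6)
E
```

```text
4.35 [ 0.48817077 -0.18571493  0.02962089] 0.35203086984387977 [-0.40938344  0.06310028  0.3076713 ]
tool-y angle 116.82 units xyz [0.017 0.032 0.04 ]
turn units 0.033
```

View pics/w4.png

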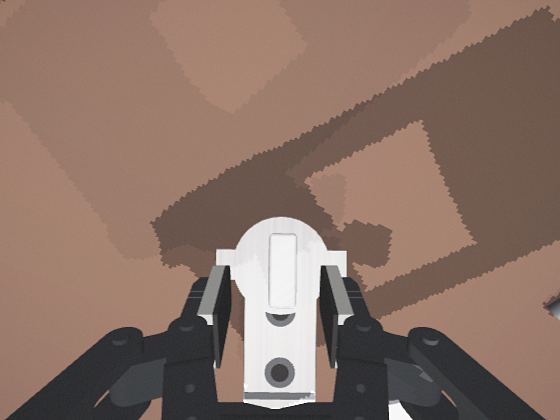

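```bash
python3 - <<'E'
from h import *
c=imaging.calibration('wrist');s=readout.state()
a=onz(c,283,307,.0604);b=onz(c,283,235,.0468)
m=(a+b)/2
print(a,b,np.linalg.norm((a-b)[:2]),m, 'tool',yaw_y().T@(m-s['eef_pos']))
L=onz(c,217,257,.0173);R=onz(c,346,257,.0173)
print(np.linalg.norm(L-R),'tool',yaw_y().T@((L+R)/2-s['eef_pos']))
for w in (.0,): 
  for y in (-.03,0,.03): print(proj(c,s['eef_pos']+yaw_y()@np.array([0,y,-.019])))
E
```

```text
[ 0.49497359 -0.17918126  0.0604    ] [ 0.47050327 -0.19144718  0.0468    ] 0.027372420775511237 [ 0.48273843 -0.18531422  0.0536    ] tool [ 0.00462489  0.00273652 -0.02399563]
0.06875851818524585 tool [-0.0074309   0.00276922  0.01232563]
[209.49644237 274.36911724]
[276.58381382 274.24511707]
[343.66136845 274.12113504]
```

The bar sits about 2.8 mm to the +y side of the finger middle. I centre on it and then close.

send_rows --commands '[[[25,0.05,0.07,0,0],[20,0,0,0,0],[16,0,0,0,0],[12,0,0,0,0],[8,0,0,0,0],[4,0,0,0,0],[4,0,0,0,0],[4,0,0,0,0]]]'

```text
time: 5.02
eef_pos: [0.4841, -0.1837, 0.0281]
ee_rot: [0.0, -0.232, 0.973, -0.0]
wrist_force: [-0.6, -1.3, 4.4]
gripper_width: 0.105
```

```bash
python3 - <<'E'
from h import *
c=imaging.calibration('wrist');im=imaging.snapshot('wrist'); cv2.imwrite('pics/w5.png',im[:,:,::-1])
s=readout.state(); print(s['time'],s['eef_pos'],s['gripper_width'],s['wrist_force'],s['joint_pos'])
t=imaging.snapshot('top'); cv2.imwrite('pics/t5.png',cv2.resize(t[100:280,120:360,::-1],None,fx=3,fy=3,interpolation=2))
E
```

```text
5.0667 [ 0.48406642 -0.18369002  0.02810909] 0.10437875830701068 [-0.42696071 -1.41878728  4.18785809] [-5.78224509e-01  3.96119715e-01  1.83543071e+00 -2.27031125e-04
  9.09357711e-01 -2.61707627e+00]
```

View pics/w5.png

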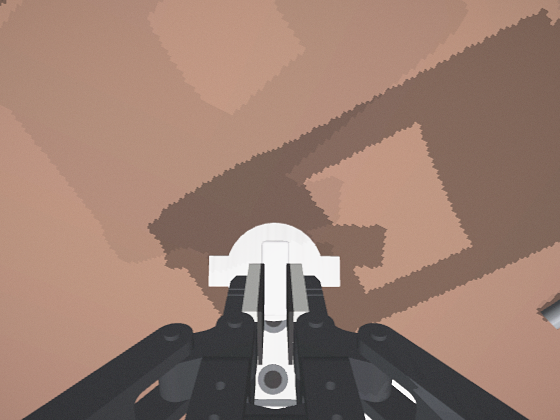

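View pics/t5.png

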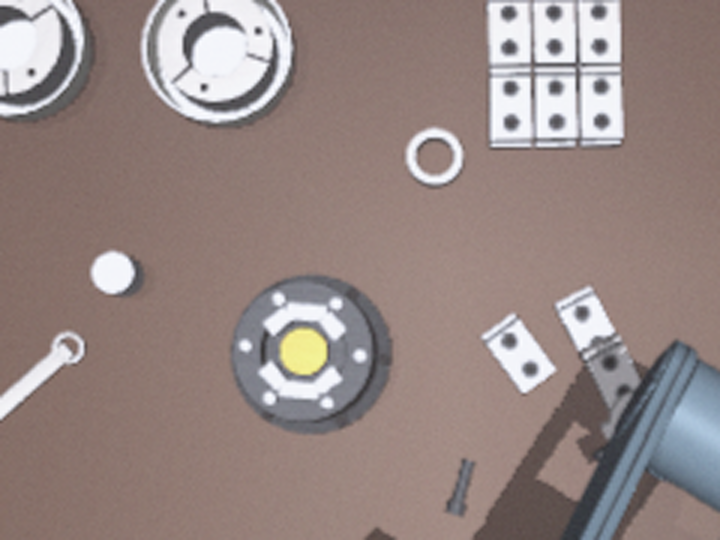

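Gripped. The jaws look unmoved and the force is small. I lift straight up.

send_rows --commands '[[[4,0,0,-0.1,0],[4,0,0,-0.2,0],[4,0,0,-0.3,0],[4,0,0,-0.4,0],[4,0,0,-0.5,0],[4,0,0,-0.3,0],[4,0,0,0,0],[4,0,0,0,0]]]'

```text
time: 5.78
eef_pos: [0.484, -0.1833, 0.1002]
ee_rot: [0.0, -0.232, 0.973, -0.0]
wrist_force: [-0.7, 1.2, -1.9]
gripper_width: 0.106
```

```bash
python3 - <<'E'
from h import *
c=imaging.calibration('wrist');im=imaging.snapshot('wrist'); cv2.imwrite('pics/w6.png',im[:,:,::-1])
s=readout.state(); print(s['time'],s['eef_pos'],s['gripper_width'],s['wrist_force'])
t=imaging.snapshot('scene'); cv2.imwrite('pics/s6.png',cv2.resize(t[120:270,200:400,::-1],None,fx=4,fy=4,interpolation=2))
E
```

```text
5.8333 [ 0.48339701 -0.18299014  0.09936152] 0.10506973881680796 [-0.13710436  0.15966442 -2.01096844]
```

View pics/w6.png

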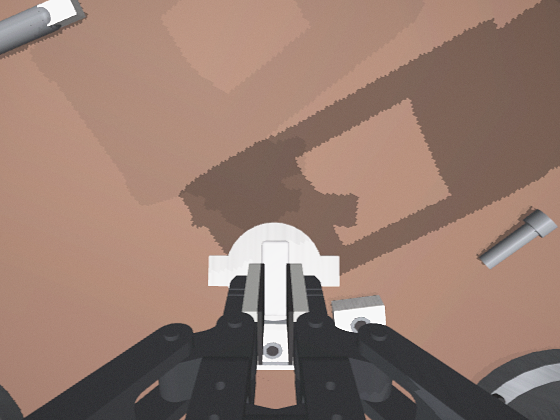

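View pics/s6.png

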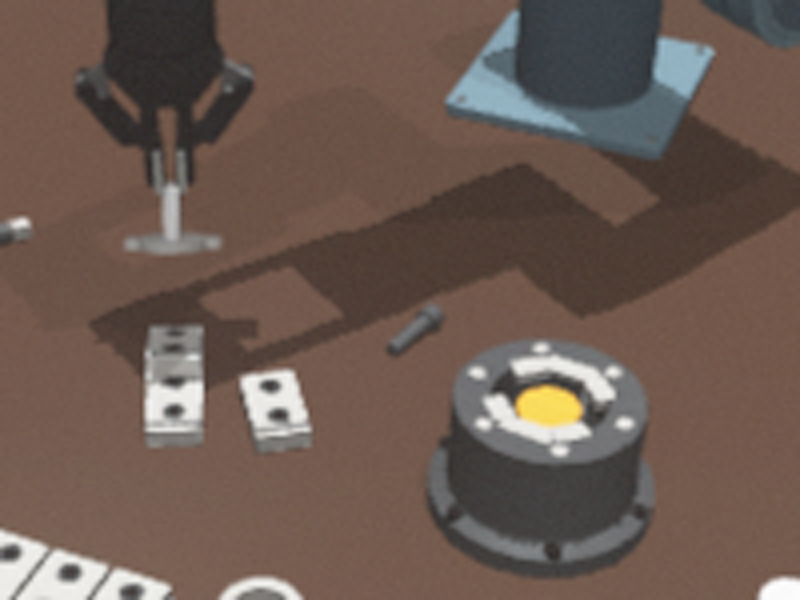

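The plate is off the pile, still slanted, and the jaws stay put. I carry it toward the robot onto bare table and lower it.

send_rows --commands '[[[4,0.4,0,0,0],[4,0.7,0,0,0],[4,0.7,0,0,0],[4,0.4,0,0.2,0],[4,0,0,0.6,0],[4,0,0,0.6,0],[4,0,0,0.25,0],[4,0,0,0.1,0]]]'

```text
time: 6.55
eef_pos: [0.4036, -0.2217, 0.0274]
ee_rot: [-0.001, -0.232, 0.973, 0.002]
wrist_force: [0.2, 3.5, 15.3]
gripper_width: 0.104
```

send_rows --commands '[[[4,0,0,0.1,0],[4,0,0,0.05,0],[4,0,0,0.05,0],[4,0,0,0,0]]]'

```text
time: 6.88
eef_pos: [0.4087, -0.2249, 0.0257]
ee_rot: [0.003, -0.232, 0.973, -0.003]
wrist_force: [-1.4, 5.4, 33.9]
gripper_width: 0.104
```

```bash
python3 - <<'E'
from h import *
c=imaging.calibration('wrist');im=imaging.snapshot('wrist'); cv2.imwrite('pics/w7.png',im[:,:,::-1])
s=readout.state(); print(s['time'],s['eef_pos'],s['gripper_width'],s['wrist_force'])
t=imaging.snapshot('scene'); cv2.imwrite('pics/s7.png',cv2.resize(t[120:270,200:400,::-1],None,fx=4,fy=4,interpolation=2))
E
```

```text
6.9333 [ 0.40863236 -0.22491412  0.025771  ] 0.10588947090998907 [-0.708602    5.38381604 33.27755894]
```

View pics/w7.png

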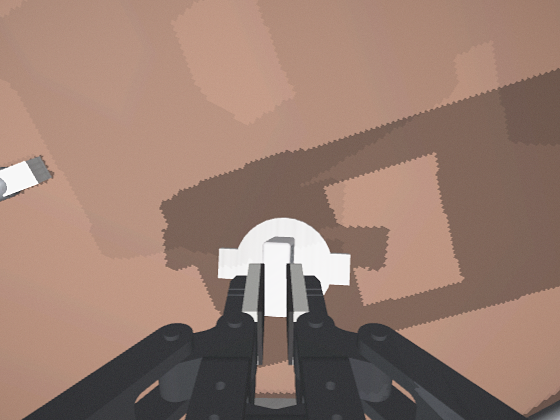

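View pics/s7.png

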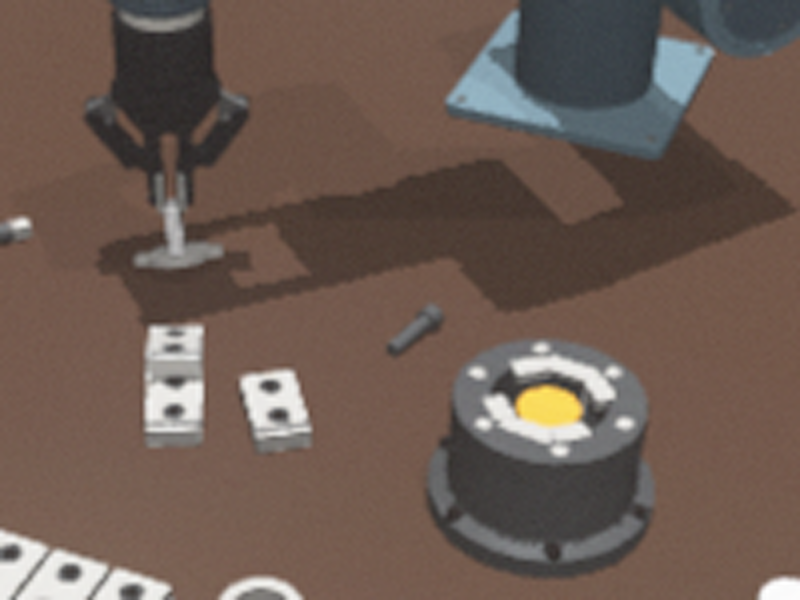

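Pressing at 33 N has made the plate swing toward level. I open now to let it fall flat.

send_rows --commands '[[[12,0,0,-0.1,0],[20,0,0,0,0],[30,0,0,0,0],[40,0,0,0,0],[60,0,0,-0.3,0],[60,0,0,-0.6,0],[60,0,0,-0.6,0],[60,0,0,0,0]]]'

```text
time: 7.65
eef_pos: [0.4072, -0.2248, 0.089]
ee_rot: [0.002, -0.232, 0.973, -0.002]
wrist_force: [1.3, -0.9, 0.6]
gripper_width: 0.705
```

```bash
python3 - <<'E'
from h import *
import pickle
c=imaging.calibration('wrist');im=imaging.snapshot('wrist'); cv2.imwrite('pics/w8.png',im[:,:,::-1])
s=readout.state(); print(s['time'],s['eef_pos'],s['gripper_width'],s['wrist_force']);pickle.dump((c,s),open('w8.pkl','wb'))
cv2.imwrite('pics/w8z.png',cv2.resize(im[120:320,180:400,::-1],None,fx=3,fy=3,interpolation=2))
t=imaging.snapshot('scene'); cv2.imwrite('pics/s8.png',cv2.resize(t[120:270,200:400,::-1],None,fx=4,fy=4,interpolation=2))
E
```

```text
7.7 [ 0.40652159 -0.22427152  0.08732134] 0.7033605387890924 [-0.53325268  0.0811069  -1.20451654]
```

View pics/w8z.png

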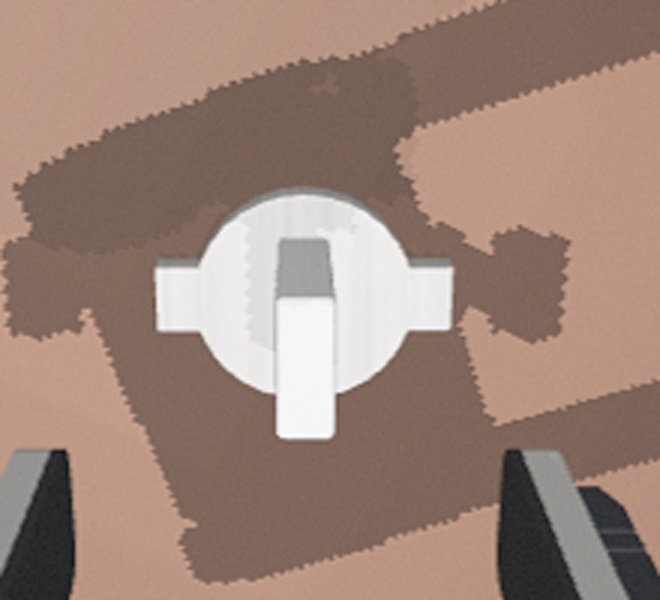

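View pics/s8.png

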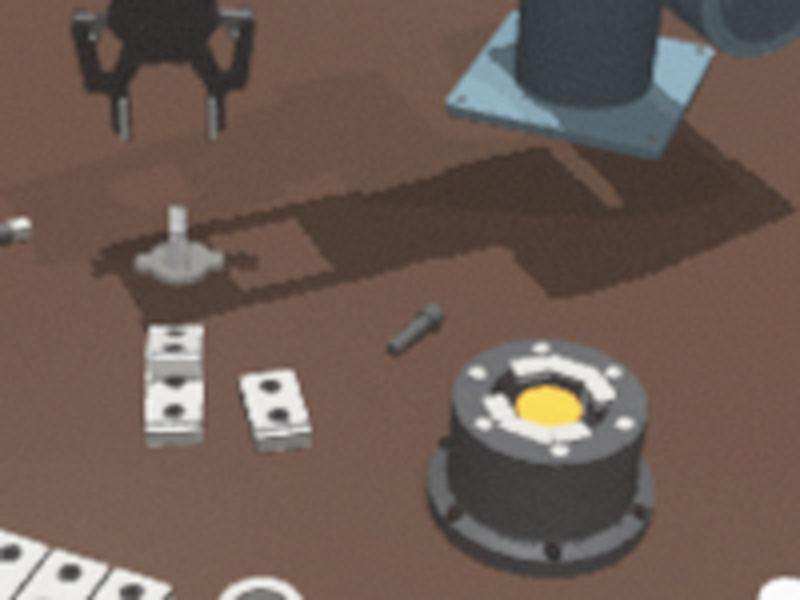

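The plate now lies flat with its bar upright. I measure it for a square, centred re-grip.

```bash
python3 - <<'E'
from h import *
import pickle
c,s=pickle.load(open('w8.pkl','rb'))
P=lambda x,y,z: onz(c,180+x/3-.33,120+y/3-.33,z)
L=P(155,299,.007);R=P(453,298,.007);M=(L+R)/2
a=P(305,297,.047);b=P(305.5,438,.047);B=(a+b)/2
print('lug span',np.linalg.norm(L-R),'mid',M,'ang',np.degrees(np.arctan2(*(R-L)[1::-1])))
print('bar len',np.linalg.norm(a-b),'mid',B,'ang',np.degrees(np.arctan2(*(b-a)[1::-1])))
togo([M[0],M[1],.024],np.degrees(np.arctan2(*(R-L)[1::-1])))
togo([B[0],B[1],.024])
E
```

```text
lug span 0.07093177914021198 mid [ 0.41750352 -0.2160682   0.007     ] ang 117.04297211084904
bar len 0.03160840837061605 mid [ 0.41738817 -0.21630167  0.047     ] ang 27.25284438659788
tool-y angle 116.82 units xyz [-0.348  0.033  1.551]
turn units -0.032
tool-y angle 116.82 units xyz [-0.342  0.029  1.551]
```

send_rows --commands '[[[60,-0.34,0.03,0,-0.03],[60,0,0,0.4,0],[60,0,0,0.6,0],[60,0,0,0.4,0],[40,0,0,0.1,0],[30,0,0,0,0],[25,0,0,0,0],[25,0,0,0,0]]]'

```text
time: 8.42
eef_pos: [0.4173, -0.2163, 0.0263]
ee_rot: [0.0, -0.234, 0.972, -0.0]
wrist_force: [-0.5, -0.5, 0.9]
gripper_width: 0.293
```

```bash
python3 - <<'E'
from h import *
c=imaging.calibration('wrist');im=imaging.snapshot('wrist'); cv2.imwrite('pics/w9.png',im[:,:,::-1])
s=readout.state(); print(s['time'],s['eef_pos'],s['gripper_width'],s['wrist_force'])
cv2.imwrite('pics/w9z.png',cv2.resize(im[180:380,170:390,::-1],None,fx=3,fy=3,interpolation=2))
togo([.4174,-.2162,.023],117.1)
E
```

```text
8.4667 [ 0.41741874 -0.21639633  0.02652864] 0.29278620682413287 [-0.17567736  0.34078628 -0.7351951 ]
tool-y angle 117.03 units xyz [-0.002  0.005  0.088]
turn units -0.011
```

View pics/w9z.png

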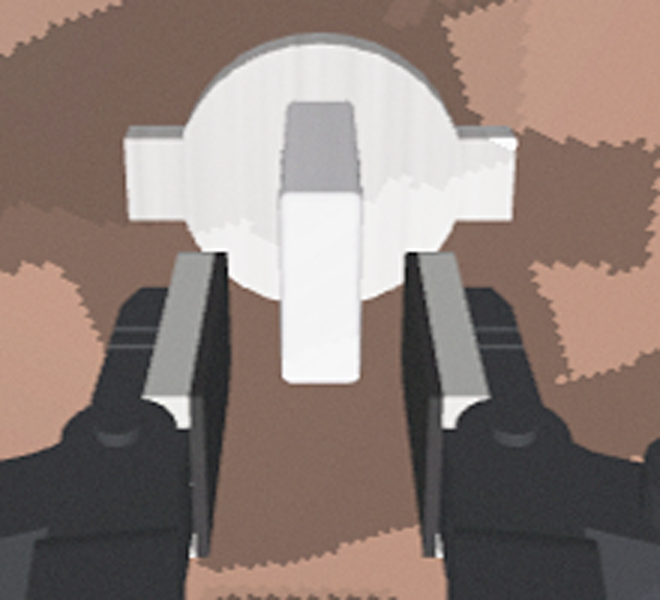

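Centred within about 1 mm. I close.

send_rows --commands '[[[25,0,0.02,0.07,0],[20,0,0,0,0],[16,0,0,0,0],[12,0,0,0,0],[8,0,0,0,0],[4,0,0,0,0],[4,0,0,0,0],[4,0,0,0,0]]]'

```text
time: 9.13
eef_pos: [0.4169, -0.2155, 0.0237]
ee_rot: [0.0, -0.234, 0.972, -0.001]
wrist_force: [-0.8, -0.6, 5.1]
gripper_width: 0.049
```

send_rows --commands '[[[4,0,0,-0.2,0],[4,0,0,-0.5,0],[4,0,0,-0.8,0],[4,0,0,-0.9,0],[4,0,0,-0.9,0],[4,0,0,-0.6,0],[4,0,0,0,0],[4,0,0,0,0]]]'

```text
time: 9.8
eef_pos: [0.4173, -0.2158, 0.1809]
ee_rot: [0.001, -0.234, 0.972, -0.002]
wrist_force: [0.6, 0.2, 0.1]
gripper_width: 0.045
```

```bash
python3 - <<'E'
from h import *
import pickle
c=imaging.calibration('wrist');im=imaging.snapshot('wrist'); cv2.imwrite('pics/w10.png',im[:,:,::-1])
s=readout.state(); print(s['time'],s['eef_pos'],s['gripper_width'],s['wrist_force'],s['joint_pos'])
pickle.dump((c,s),open('w10.pkl','wb'))
t=imaging.snapshot('top'); cv2.imwrite('pics/t10.png',t[:,:,::-1]); cv2.imwrite('pics/t10z.png',cv2.resize(t[180:260,190:270,::-1],None,fx=7,fy=7,interpolation=2))
togo([.561,.137,.147],90)
E
```

```text
9.85 [ 0.41642563 -0.21506027  0.17934332] 0.048083101799824265 [-0.37040261  0.81119956 -0.60430234] [-7.15394143e-01  1.33866708e-01  1.76514117e+00  1.35366661e-05
  1.24176720e+00 -2.75803765e+00]
tool-y angle 117.04 units xyz [-7.227  6.181  0.788]
turn units 3.932
```

View pics/w10.png

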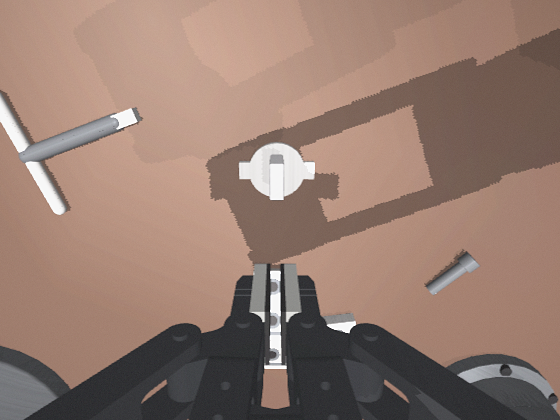

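View pics/t10z.png

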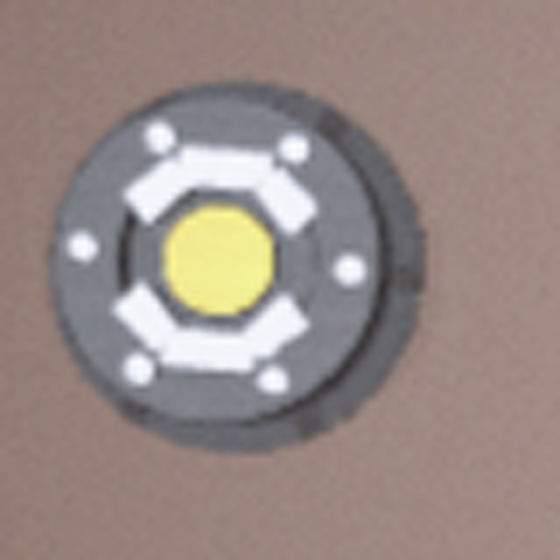

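The grip missed: the fingers shut to 4 mm and the plate is still standing on the table, unharmed. I need to know why, so I check the actual fingertip height against the reported TCP in the scene view.

```bash
python3 - <<'E'
from h import *
s=imaging.calibration('scene'); st=readout.state()
t=np.array([.4834,-.1830,.0994]); print('s6 TCP zoom px',(proj(s,t)-[200,120])*4, 'grasp',(proj(s,t+[0,0,.019])-[200,120])*4)
im=imaging.snapshot('scene'); 
p=proj(s,st['eef_pos']);g=proj(s,st['eef_pos']+[0,0,.019]); print(p,g)
x0,y0=int(p[0])-50,int(p[1])-60
z=cv2.resize(im[y0:y0+130,x0:x0+110,::-1],None,fx=4.5,fy=4.5,interpolation=2)
for q in (p,g): cv2.circle(z,tuple(((q-[x0,y0])*4.5+2).astype(int)),3,(0,0,255),-1)
cv2.imwrite('pics/s11.png',z); print(env.grip_depth)
i6=cv2.imread('pics/s6.png'); cv2.imwrite('pics/s6b.png',cv2.resize(i6[100:260,60:260],None,fx=4,fy=4,interpolation=2))
E
```

```text
s6 TCP zoom px [172.23619138 212.17181447] grasp [171.0034669  190.78609495]
[242.60102544 137.36888188] [242.29086604 131.73843273]
0.0187
```

View pics/s11.png

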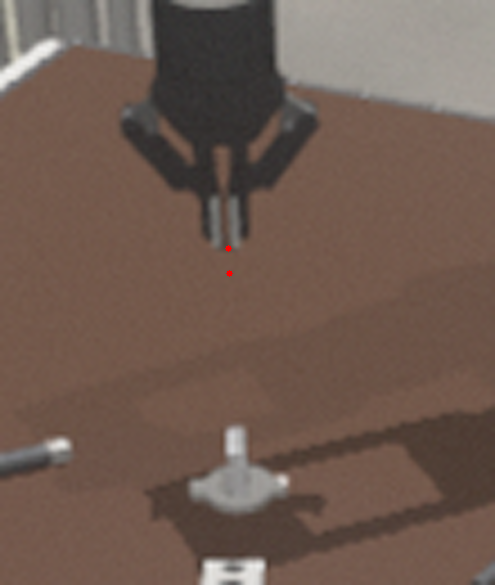

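View pics/s6b.png

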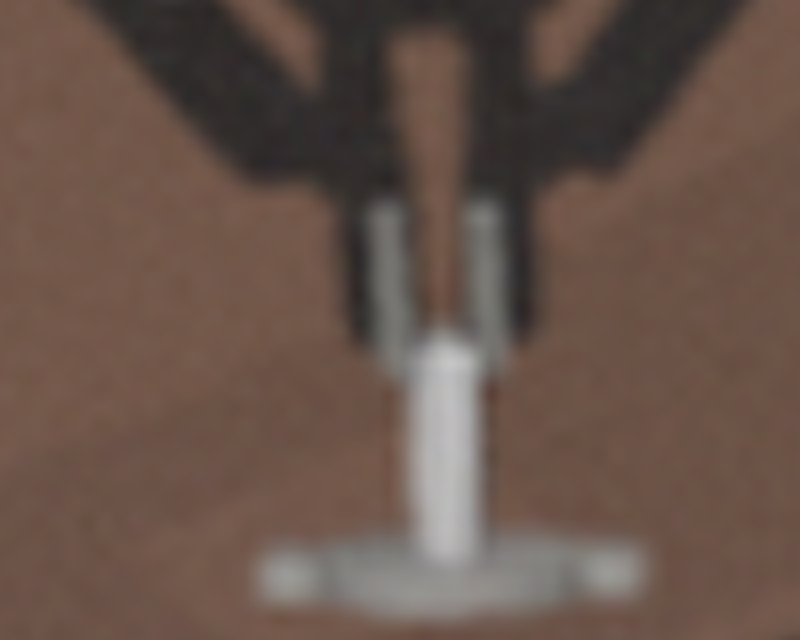

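The real fingertips are about 19 mm behind the reported TCP, level with the "grasp point" mark. That explains why the first grip only caught the top of the bar. For tips about 15 mm above the disc (z ≈ 0.022), the reported TCP should be near z = 0.004. I re-measure the plate.

```bash
python3 - <<'E'
from h import *
import pickle
c,s=pickle.load(open('w10.pkl','rb'))
im=cv2.imread('pics/w10.png'); cv2.imwrite('pics/w10z.png',cv2.resize(im[120:220,220:340],None,fx=6,fy=6,interpolation=2))
E
```

```text
(no output)
```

View pics/w10z.png

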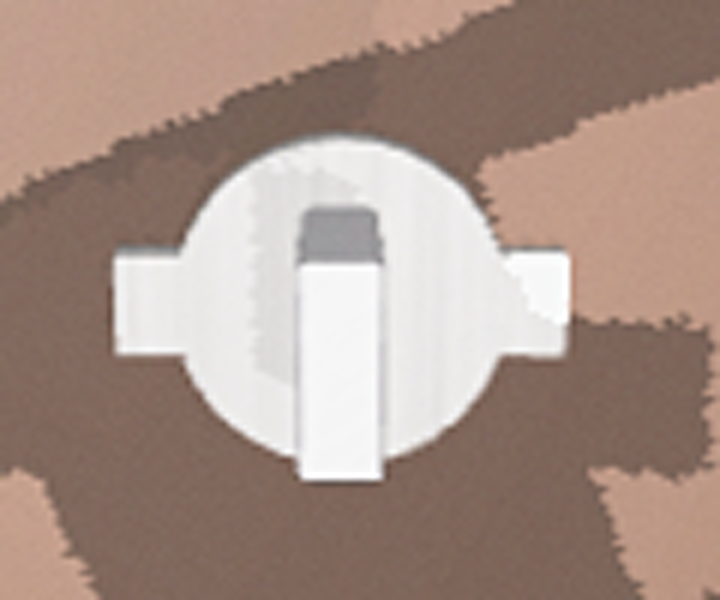

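```bash
python3 - <<'E'
from h import *
import pickle
c,s=pickle.load(open('w10.pkl','rb'))
P=lambda x,y,z: onz(c,220+(x-2.5)/6,120+(y-2.5)/6,z)
L=P(113,303,.007);R=P(569,303,.007);M=(L+R)/2
a=P(340.5,263,.047);b=P(340.5,480,.047);B=(a+b)/2
print(np.linalg.norm(L-R),M,np.degrees(np.arctan2(*(R-L)[1::-1])))
print(np.linalg.norm(a-b),B)
togo([B[0],B[1],.004],np.degrees(np.arctan2(*(R-L)[1::-1])))
# project real tip candidates in wrist view
for dz in (0,-.019,-.038): print(dz,proj(c,s['eef_pos']+yaw_y()@np.array([0,0,dz])))
E
```

```text
0.07106461381061997 [ 0.41711832 -0.21573482  0.007     ] 116.98701113295886
0.0312561430506233 [ 0.41728574 -0.21575485  0.047     ]
tool-y angle 117.03 units xyz [-0.026 -0.058  4.345]
turn units 0.006
0 [278.53478604 252.68958332]
-0.019 [278.69541225 271.68514208]
-0.038 [278.89435269 295.21171937]
```

```bash
python3 - <<'E'
from h import *
import pickle
c,s=pickle.load(open('w10.pkl','rb'))
R=yaw_y(); print('cam in tool',R.T@(-c['R'].T@c['t']-s['eef_pos']),'fwd',R.T@c['R'][2])
for dz in (0.02,0,-.01,-.021,-.05):
  print(dz,[proj(c,s['eef_pos']+R@np.array([x,.002,dz])).round(0) for x in (-.011,0,.011)])
im=cv2.imread('pics/w10.png'); cv2.imwrite('pics/w10f.png',cv2.resize(im[240:400,200:350],None,fx=4,fy=4,interpolation=2))
E
```

```text
cam in tool [ 0.08391911 -0.00078636 -0.16787114] fwd [-0.33105254 -0.00553215  0.94359611]
0.02 [array([282., 254.]), array([282., 236.]), array([282., 218.])]
0 [array([282., 272.]), array([283., 253.]), array([283., 232.])]
-0.01 [array([283., 283.]), array([283., 262.]), array([283., 241.])]
-0.021 [array([283., 295.]), array([283., 274.]), array([283., 252.])]
-0.05 [array([284., 338.]), array([284., 313.]), array([285., 287.])]
```

View pics/w10f.png

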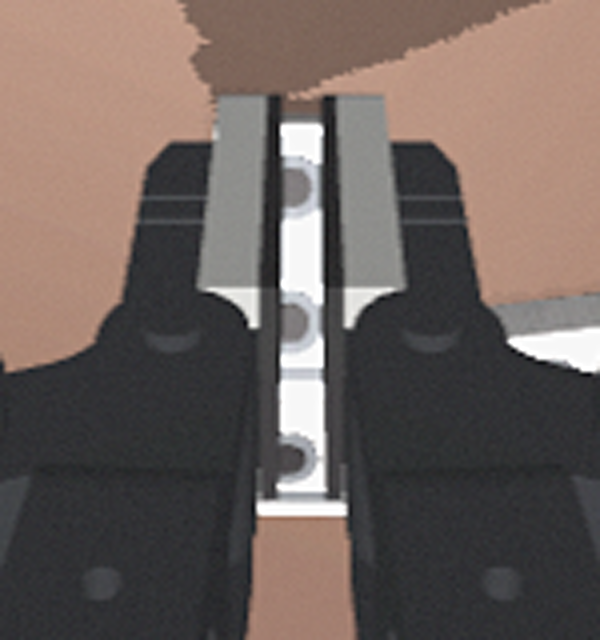

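The wrist camera also puts the real pad ends 20 to 30 mm behind the reported TCP. I go down in stages, with a look before closing.

send_rows --commands '[[[30,-0.02,-0.05,0.5,0],[40,0,0,0.8,0],[40,0,0,0.8,0],[40,0,0,0.8,0],[40,0,0,0.8,0],[30,0,0,0.4,0],[25,0,0,0.1,0],[20,0,0,0,0]]]'

```text
time: 10.62
eef_pos: [0.4165, -0.2152, 0.0089]
ee_rot: [-0.002, -0.234, 0.972, 0.002]
wrist_force: [1.0, 0.1, 0.1]
gripper_width: 0.238
```

```bash
cat > look.py <<'E'
from h import *
import sys,pickle
k=sys.argv[1]
c=imaging.calibration('wrist');im=imaging.snapshot('wrist')
s=readout.state(); print(s['time'],s['eef_pos'],s['gripper_width'],s['wrist_force']);pickle.dump((c,s),open(f'w{k}.pkl','wb'))
cv2.imwrite(f'pics/w{k}.png',im[:,:,::-1])
sc=imaging.calibration('scene'); i2=imaging.snapshot('scene')
p=proj(sc,s['eef_pos']); x0,y0=int(p[0])-45,int(p[1])-40
z=cv2.resize(i2[y0:y0+80,x0:x0+90,::-1],None,fx=7,fy=7,interpolation=2)
cv2.imwrite(f'pics/s{k}.png',z); print('scene crop',x0,y0,'TCP zoomed',((p-[x0,y0])*7+3).round(0))
E
python3 look.py 12
```

```text
10.6667 [ 0.41760274 -0.21614318  0.01032797] 0.23192135375520742 [-0.3932158   0.57916417  0.22409285]
scene crop 199 143 TCP zoomed [321. 285.]
```

View pics/w12.png

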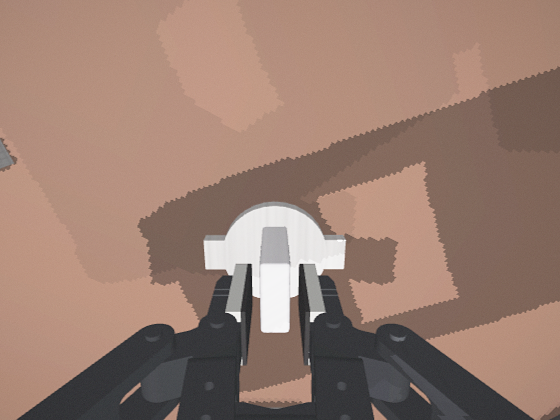

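View pics/s12.png

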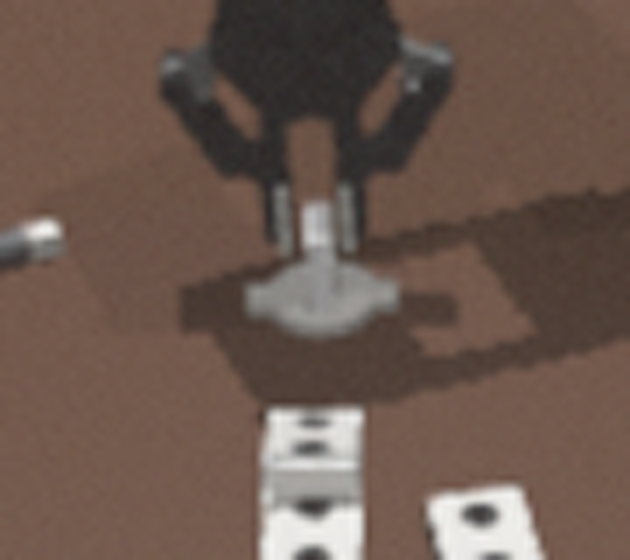

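```bash
python3 - <<'E'
from h import *
sc=imaging.calibration('scene')
d=np.array([np.cos(np.radians(27)),np.sin(np.radians(27)),0]);y=np.array([-d[1],d[0],0]);o=np.array([.4173,-.2158,0])
f=lambda x,yy,z:((proj(sc,o+d*x+y*yy+[0,0,z])-[199,143])*7+3).round(0)
print('bar front top',f(.016,0,.047),'back top',f(-.016,0,.047),'base',f(.016,0,.007),'disc rim',f(.026,0,.007),f(.026,0,0),'lugs',f(0,.035,.007),f(0,-.035,.007))
for z in (.02,.025,.03,.035,.04): print(z,f(.011,.012,z),f(.011,-.012,z))
im=cv2.imread('pics/s12.png');cv2.imwrite('pics/s12z.png',cv2.resize(im[150:350,230:410],None,fx=3,fy=3,interpolation=2))
E
```

```text
bar front top [319. 239.] back top [318. 200.] base [323. 311.] disc rim [323. 323.] [323. 336.] lugs [398. 288.] [247. 293.]
0.02 [348. 280.] [295. 282.]
0.025 [347. 271.] [295. 273.]
0.03 [347. 262.] [294. 264.]
0.035 [346. 253.] [293. 255.]
0.04 [346. 244.] [293. 246.]
```

View pics/s12z.png

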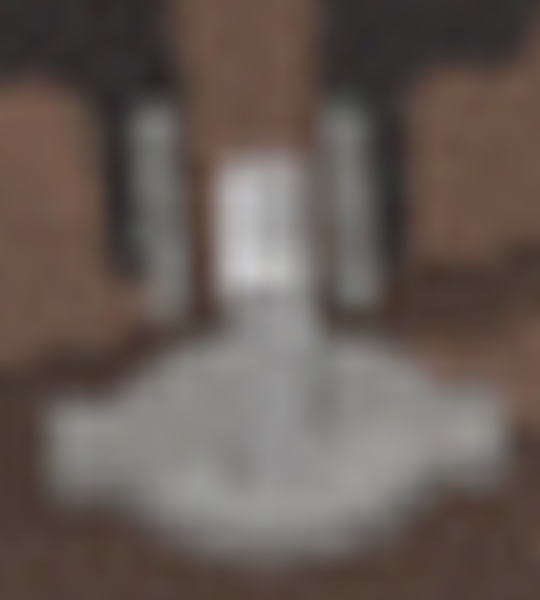

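The scene geometry puts the real tips at z ≈ 0.035, about 28 mm above the disc. I lower 10 mm more, then close.

send_rows --commands '[[[20,0,0,0.13,0],[20,0,0,0.12,0],[20,0,0,0,0],[16,0,0,0,0],[12,0,0,0,0],[8,0,0,0,0],[4,0,0,0,0],[4,0,0,0,0]]]'

```text
time: 11.38
eef_pos: [0.4182, -0.2165, 0.0014]
ee_rot: [0.0, -0.234, 0.972, -0.0]
wrist_force: [-1.5, 1.7, 4.8]
gripper_width: 0.127
```

```bash
python3 look.py 13
```

```text
11.4333 [ 0.41818001 -0.21654567  0.00144981] 0.1263470591621945 [-0.66606181  2.1691145   5.27541986]
scene crop 199 145 TCP zoomed [321. 287.]
```

View pics/w13.png

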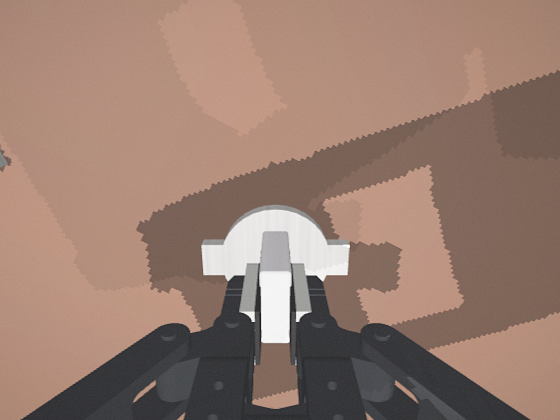

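View pics/s13.png

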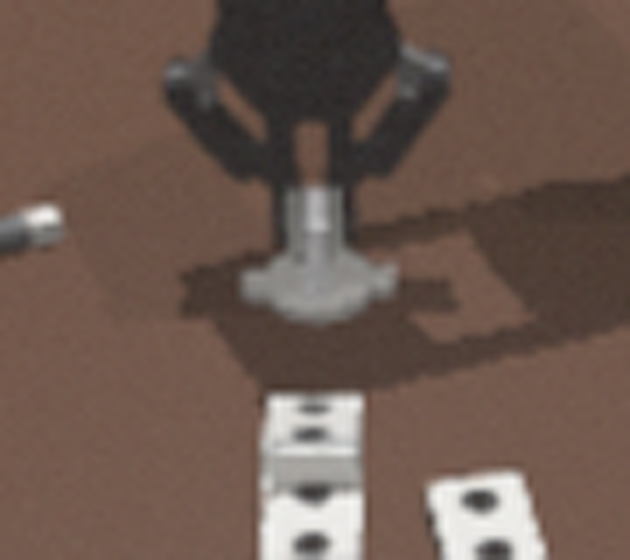

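Now it's firmly gripped (10.8 mm reading on the 12 mm bar, bar deep between the pads). I lift and meanwhile measure the chuck in the top view.

send_rows --commands '[[[4,0,0,-0.2,0],[4,0,0,-0.6,0],[4,0,0,-0.8,0],[4,0,0,-0.8,0],[4,0,0,-0.8,0],[4,0,0,-0.6,0],[4,0,0,-0.3,0],[4,0,0,0,0]]]'

```text
time: 12.15
eef_pos: [0.4198, -0.218, 0.1686]
ee_rot: [0.002, -0.234, 0.972, -0.003]
wrist_force: [0.4, -0.8, -1.1]
gripper_width: 0.123
```

```bash
python3 look.py 14; python3 - <<'E'
from h import *
t=imaging.calibration('top'); im=cv2.imread('pics/top0.png')
P=lambda x,y,z: onz(t,190+(x-3)/7,180+(y-3)/7,z)
b=[P(x,y,.09) for x,y in [(82,247),(160,137),(293,150),(350,270),(273,380),(139,368)]]
print('center bolts',np.mean(b,0),[round(np.degrees(np.arctan2(*(b[i]-b[i+3])[1::-1])),1) for i in range(3)])
hsv=cv2.cvtColor(im,cv2.COLOR_BGR2HSV); m=cv2.inRange(hsv,(20,90,120),(40,255,255));m[:, :200]=0;m[:,250:]=0;m[:190]=0;m[240:]=0
M=cv2.moments(m,True);u,v=M['m10']/M['m00'],M['m01']/M['m00'];print('plunger',u,v,onz(t,u,v,.082),M['m00'])
togo([.63,.137,.16],85)
E
```

```text
12.2 [ 0.418893   -0.21729061  0.1664909 ] 0.12601041892204193 [-0.46169598  0.12240512 -0.9875645 ]
scene crop 196 101 TCP zoomed [322. 284.]
center bolts [0.56219226 0.13869325 0.09      ] [np.float64(83.9), np.float64(24.0), np.float64(-36.1)]
plunger 220.9731182795699 216.6720430107527 [0.5620233  0.13810498 0.082     ] 186.0
tool-y angle 117.03 units xyz [-8.737  5.464  0.123]
turn units 4.659
```

View pics/s14.png

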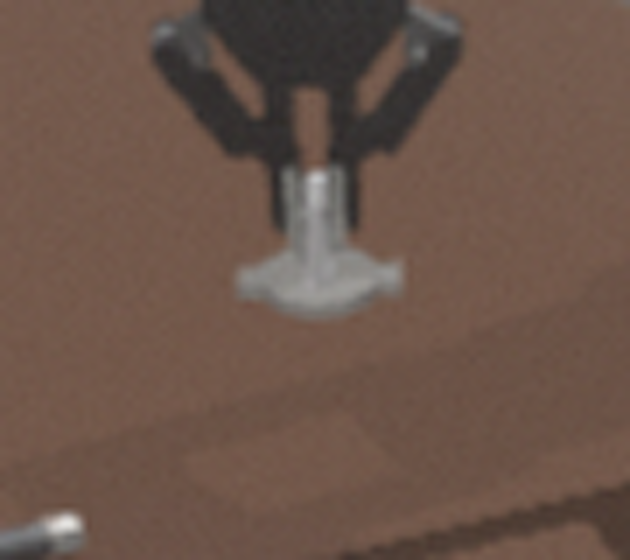

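View pics/w14.png

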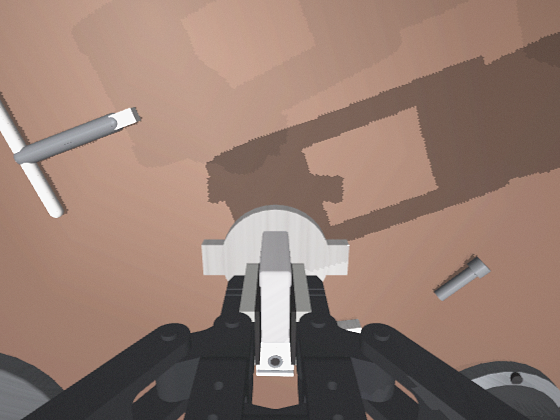

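The chuck axis is at (0.562, 0.138), with bolt axes at 84°. I move beyond it so that the wrist camera sees the mouth in front of the held plate.

send_rows --commands '[[[4,-0.35,0.2,0,0],[4,-0.75,0.47,0,0],[4,-0.75,0.47,0,0],[4,-0.75,0.47,0,0],[4,-0.75,0.47,0,0],[4,-0.75,0.47,0,0],[4,-0.75,0.47,0,0],[4,-0.75,0.47,0,0]]]'

```text
time: 12.92
eef_pos: [0.5536, 0.0114, 0.1627]
ee_rot: [-0.002, -0.234, 0.972, 0.001]
wrist_force: [0.3, -0.8, -0.7]
gripper_width: 0.122
```

send_rows --commands '[[[4,-0.75,0.47,0,0],[4,-0.75,0.47,0,0],[4,-0.75,0.47,0,0],[4,-0.7,0.47,0,0],[4,-0.3,0.2,0,0.5],[4,0,0,0,0.9],[4,0,0,0,0.9],[4,0,0,0,0.9]]]'

```text
time: 13.58
eef_pos: [0.6309, 0.1433, 0.1618]
ee_rot: [-0.003, -0.042, 0.999, -0.0]
wrist_force: [-0.3, 0.3, -0.9]
gripper_width: 0.123
```

send_rows --commands '[[[4,0,0,0,0.9],[4,0,0,0,0.7],[4,0,0,0,0],[4,0,0,0,0]]]'

```text
time: 13.92
eef_pos: [0.6312, 0.1426, 0.1629]
ee_rot: [-0.002, 0.051, 0.999, -0.0]
wrist_force: [0.3, -0.2, -0.9]
gripper_width: 0.124
```

```bash
python3 look.py 15; python3 - <<'E'
from h import *
togo([.63,.1384,.1665],84); print(readout.state()['joint_pos'])
E
```

```text
13.9667 [0.63144731 0.14265514 0.16331109] 0.1294156098352354 [-0.08225701  0.34676773 -2.84456193]
scene crop 288 172 TCP zoomed [323. 284.]
tool-y angle 84.16 units xyz [ 0.03  -0.111 -0.069]
turn units 0.023
[ 5.02117359e-02  4.63372643e-01  1.34389440e+00  6.98488268e-06
  1.33639570e+00 -1.41868412e+00]
```

View pics/w15.png

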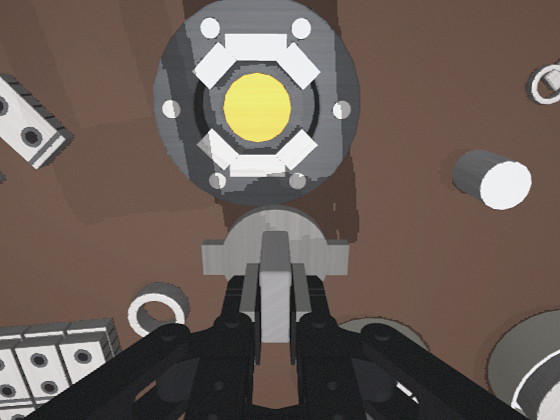

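The mouth is clearly visible: notches left and right along the bolt axis (171,109)–(342,110), lug line at v ≈ 257. I measure both in the same view.

```bash
cat > chk.py <<'E'
from h import *
import pickle,sys
k=sys.argv[1]; c,s=pickle.load(open(f'w{k}.pkl','rb')); im=cv2.imread(f'pics/w{k}.png')
b0=[tuple(map(float,a.split(','))) for a in sys.argv[2:]]
pts=[]
g=cv2.cvtColor(im,cv2.COLOR_BGR2GRAY)
for u,v in b0:
    x,y=int(u)-13,int(v)-13; w=g[y:y+27,x:x+27]
    t,m=cv2.threshold(w,0,255,cv2.THRESH_OTSU); n,lab,st,ce=cv2.connectedComponentsWithStats(m)
    l=lab[13,13]; pts.append((x+ce[l][0],y+ce[l][1])); print(np.round(pts[-1],1),st[l][4])
b=np.array([onz(c,*p,.09) for p in pts])
C=b.mean(0); n=len(b)//2
print('centre',C,'r',np.linalg.norm(b-C,axis=1).round(4),[round(np.degrees(np.arctan2(*(b[i+n]-b[i])[1::-1])),2) for i in range(n)])
hsv=cv2.cvtColor(im,cv2.COLOR_BGR2HSV); m=cv2.inRange(hsv,(20,120,100),(40,255,255)); n,lab,st,ce=cv2.connectedComponentsWithStats(m)
l=1+np.argmax(st[1:,4]);print('plunger',onz(c,*ce[l],.082))
E
python3 chk.py 15 171,109 210,28 301,28 342,110 297,181 218,181
python3 - <<'E'
from h import *
import pickle
c,s=pickle.load(open('w15.pkl','rb'))
im=cv2.imread('pics/w15.png');cv2.imwrite('pics/w15z.png',cv2.resize(im[190:300,190:360],None,fx=4.5,fy=4.5,interpolation=2))
E
```

```text
[168.4 108.9] 176
[209.7  27.6] 312
[300.8  28. ] 315
[341.  109.5] 246
[297.7 176.4] 387
[217.1 181.6] 610
centre [0.5657455  0.13733279 0.09      ] r [0.0545 0.0528 0.053  0.0531 0.0513 0.0541] [np.float64(83.87), np.float64(24.81), np.float64(-35.88)]
plunger [0.56533497 0.13768888 0.082     ]
```

View pics/w15z.png

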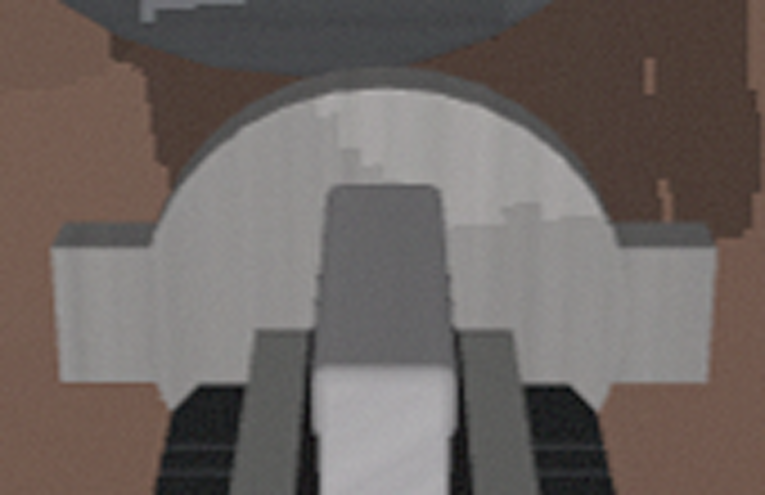

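```bash
cat > plate.py <<'E'
from h import *
import pickle
c,s=pickle.load(open('w15.pkl','rb')); zt=s['eef_pos'][2]-.00145+.007
q=[onz(c,190+(x-2)/4.5,190+(y-2)/4.5,zt) for x,y in [(52,247),(60,381),(716,247),(708,381)]]
print('lug width',np.linalg.norm(q[0]-q[1]),np.linalg.norm(q[2]-q[3]),'span',np.linalg.norm(q[0]-q[2]))
M=np.mean(q,0);d=(q[2]+q[3]-q[0]-q[1]); print('plate centre',M,'TCP',s['eef_pos'],'tool off',yaw_y().T@(M-s['eef_pos']),'ang',np.degrees(np.arctan2(*d[1::-1])))
E
python3 plate.py
```

```text
lug width 0.015886352673042222 0.015888574718029787 span 0.06973589582694197
plate centre [0.63083155 0.14252975 0.16886109] TCP [0.63144731 0.14265514 0.16331109] tool off [ 0.00061117 -0.00018908 -0.0055487 ] ang 84.07671523947462
```

```bash
python3 - <<'E'
from h import *
togo([.564,.1379,.112],83.9)
E
```

```text
tool-y angle 84.16 units xyz [ 1.668 -0.291  1.297]
turn units 0.038
```

send_rows --commands '[[[4,0.3,-0.1,0,0.03],[4,0.5,-0.1,0,0],[4,0.5,-0.09,0.1,0],[4,0.37,0,0.4,0],[4,0,0,0.5,0],[4,0,0,0.3,0],[4,0,0,0,0],[4,0,0,0,0]]]'

```text
time: 14.68
eef_pos: [0.5641, 0.1383, 0.1125]
ee_rot: [-0.001, 0.053, 0.999, -0.0]
wrist_force: [0.5, -0.2, -1.4]
gripper_width: 0.125
```

```bash
python3 look.py 16; python3 - <<'E'
from h import *
togo([.564,.1379,.112],83.9)
E
```

```text
14.7333 [0.56496611 0.13831831 0.11338286] 0.13011691800819536 [ 0.33151732  0.46760604 -1.03319118]
scene crop 293 171 TCP zoomed [321. 290.]
tool-y angle 83.86 units xyz [ 0.035 -0.015  0.047]
turn units -0.006
```

View pics/w16.png

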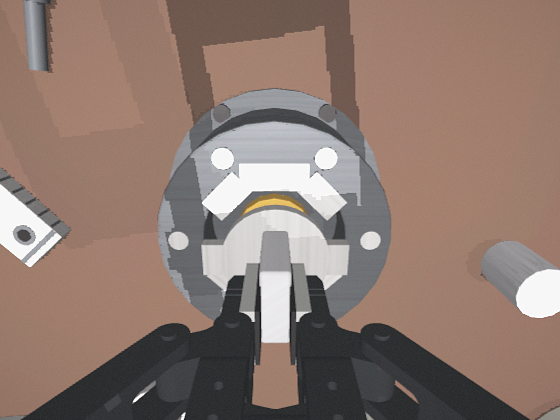

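View pics/s16.png

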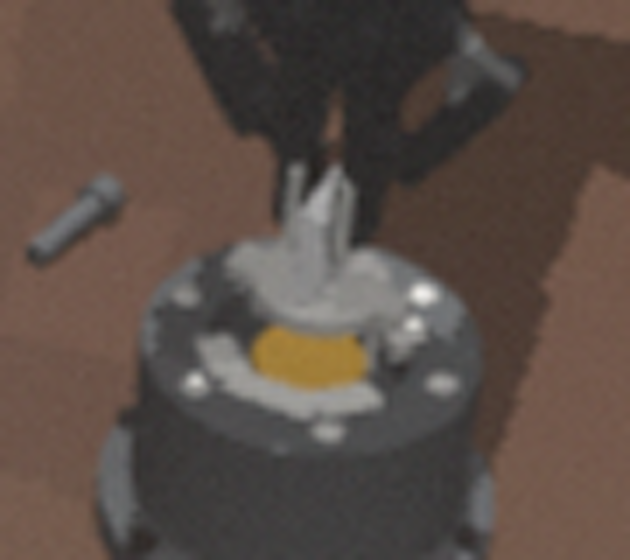

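```bash
python3 chk.py 16 178,241 371,241 | head -4; python3 - <<'E'
from h import *
import pickle
c,s=pickle.load(open('w16.pkl','rb'))
for p in [(178.2,240.5),(370.5,240.5),(222,158.5),(326,158.5)]: print(onz(c,*p,.09))
E
```

```text
[177.9 240.4] 287
[370.  240.3] 291
centre [0.56643897 0.13738682 0.09      ] r [0.0532 0.0532] [np.float64(83.81)]
plunger [0.54701216 0.13908896 0.082     ]
[0.56078714 0.08459958 0.09      ]
[0.57234467 0.19055288 0.09      ]
[0.51783915 0.11583112 0.09      ]
[0.52362698 0.16896443 0.09      ]
```

Both wrist views agree on the chuck centre (0.5664, 0.1374), so I correct by 1.5 mm and go down to the rim.

send_rows --commands '[[[4,-0.04,-0.02,0,0],[4,0,0,0.15,0],[4,0,0,0.2,0],[4,0,0,0.12,0],[4,0,0,0,0],[4,0,0,0,0]]]'

```text
time: 15.28
eef_pos: [0.5655, 0.1374, 0.0934]
ee_rot: [-0.001, 0.054, 0.999, -0.0]
wrist_force: [-0.5, 0.3, -1.1]
gripper_width: 0.126
```

```bash
python3 look.py 17; python3 chk.py 17 170,250 377,250 | head -4; python3 - <<'E'
from h import *
togo([.5667,.1374,.0905],83.9)
im=cv2.imread('pics/w17.png');cv2.imwrite('pics/w17z.png',cv2.resize(im[140:320,180:370],None,fx=4,fy=4,interpolation=2))
E
```

```text
15.3333 [0.56586661 0.1373981  0.09385588] 0.12808262362840564 [-0.18759069 -1.06062834 -1.71447511]
scene crop 292 177 TCP zoomed [320. 289.]
[169.9 253.4] 345
[380.6 253.1] 333
centre [0.56641875 0.1372826  0.09      ] r [0.0532 0.0532] [np.float64(83.83)]
plunger [0.54251098 0.14153397 0.082     ]
tool-y angle 83.83 units xyz [-0.015  0.001  0.092]
turn units -0.011
```

View pics/w17z.png

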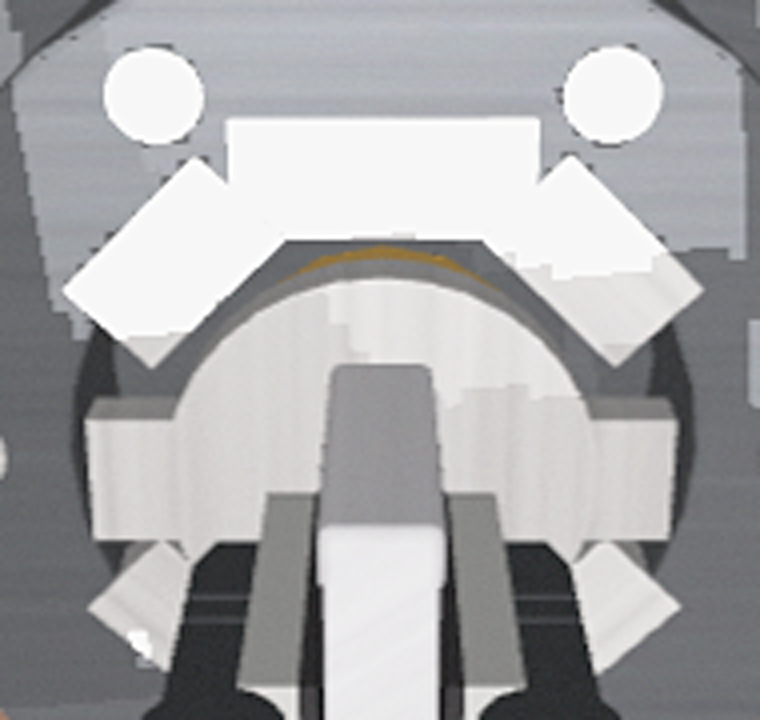

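View pics/s17.png

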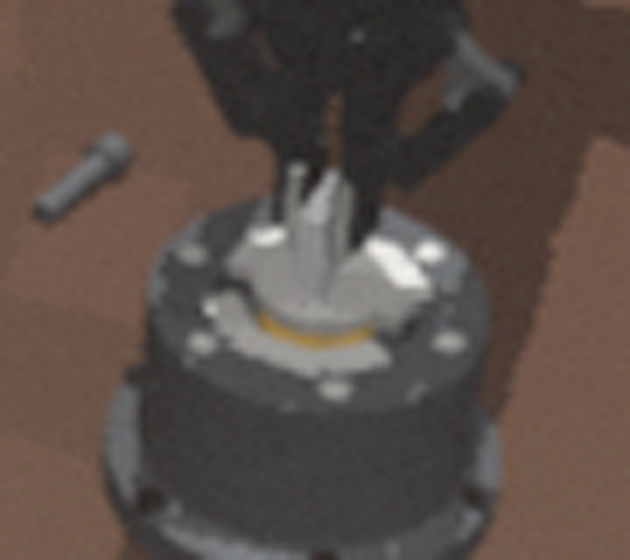

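Laterally centred (lugs 87–677, notch 75–692). I make a 1 mm correction in x and enter slowly, watching the force.

send_rows --commands '[[[4,-0.027,0,0,0],[4,0,0,0.08,0],[4,0,0,0.08,0],[4,0,0,0.08,0],[4,0,0,0,0],[4,0,0,0,0]]]'

```text
time: 15.88
eef_pos: [0.5668, 0.1373, 0.0842]
ee_rot: [-0.0, 0.054, 0.999, -0.0]
wrist_force: [0.5, -0.9, -1.6]
gripper_width: 0.127
```

```bash
python3 look.py 18; python3 - <<'E'
from h import *
im=cv2.imread('pics/w18.png');cv2.imwrite('pics/w18z.png',cv2.resize(im[140:320,180:370],None,fx=4,fy=4,interpolation=2))
E
```

```text
15.9333 [0.56705553 0.13727998 0.08444686] 0.12508929048631875 [ 0.57682627  0.3924207  -1.37160427]
scene crop 291 180 TCP zoomed [324. 289.]
```

View pics/w18z.png

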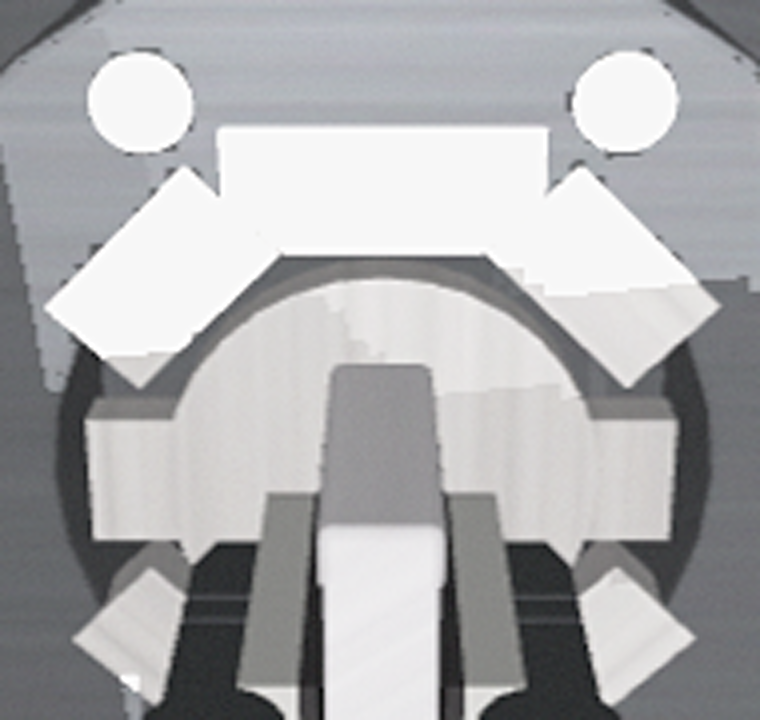

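View pics/s18.png

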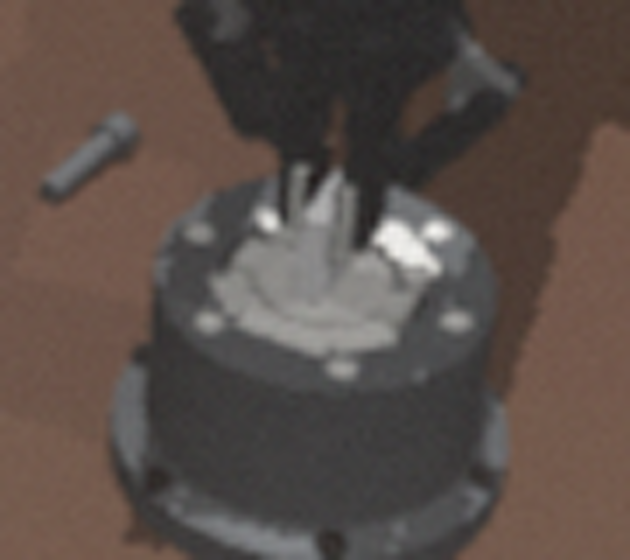

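No contact force, and the plate is inside the mouth. I push down against the spring.

send_rows --commands '[[[4,0,0,0.08,0],[4,0,0,0.08,0],[4,0,0,0.08,0],[4,0,0,0,0],[4,0,0,0,0]]]'

```text
time: 16.4
eef_pos: [0.5677, 0.1373, 0.0758]
ee_rot: [0.001, 0.054, 0.999, 0.0]
wrist_force: [-1.7, -0.6, 7.0]
gripper_width: 0.125
```

```bash
python3 look.py 19; python3 - <<'E'
from h import *
im=cv2.imread('pics/w19.png');cv2.imwrite('pics/w19z.png',cv2.resize(im[140:320,180:370],None,fx=4,fy=4,interpolation=2))
E
```

```text
16.45 [0.56776416 0.13735099 0.07594226] 0.12585617602476232 [-2.1281606  -0.12034522  6.61310304]
scene crop 291 183 TCP zoomed [322. 286.]
```

View pics/w19z.png

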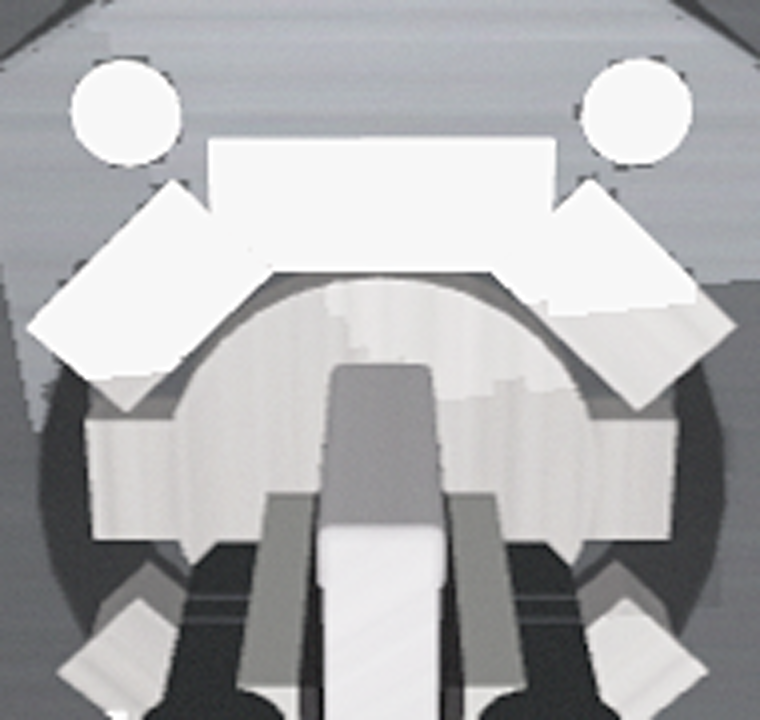

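View pics/s19.png

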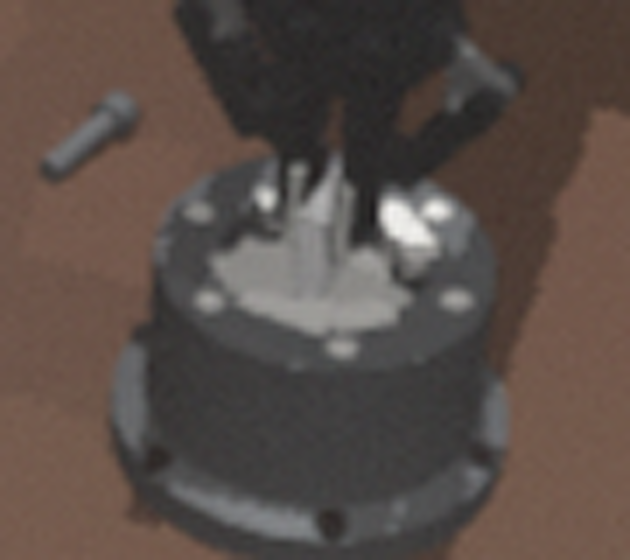

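Spring load is about 8 N, so the plunger is at about 6 mm. I go 3 mm deeper, relieve the 2 N side force by a hair, and check.

send_rows --commands '[[[4,0.02,0,0.04,0],[4,0,0,0.04,0],[4,0,0,0,0],[4,0,0,0,0]]]'

```text
time: 16.83
eef_pos: [0.5677, 0.1373, 0.0732]
ee_rot: [0.002, 0.054, 0.999, 0.0]
wrist_force: [-0.2, -0.9, 8.9]
gripper_width: 0.128
```

send_rows --commands '[[[4,0,0,0,0.3],[4,0,0,0,0.4],[4,0,0,0,0.4],[4,0,0,0,0.4],[4,0,0,0,0]]]'

```text
time: 17.25
eef_pos: [0.568, 0.1372, 0.0734]
ee_rot: [0.002, 0.145, 0.989, 0.0]
wrist_force: [-0.9, -1.9, 7.8]
gripper_width: 0.127
```

```bash
python3 look.py 20; python3 - <<'E'
from h import *
s=readout.state();print(s['moment'],s['joint_pos'])
togo([.5667,.1374,.0735],-6.1)
im=cv2.imread('pics/w20.png');cv2.imwrite('pics/w20z.png',cv2.resize(im[140:320,180:370],None,fx=4,fy=4,interpolation=2))
E
```

```text
17.3 [0.56793829 0.13723343 0.07341505] 0.1266991661575584 [-0.57846432 -1.01569305  8.47173622]
scene crop 291 184 TCP zoomed [321. 284.]
[-0.12021251  0.11508606 -0.03963178] [ 4.64867888e-02  4.36252666e-01  1.62851217e+00 -2.90165002e-04
  1.07300435e+00 -1.23610254e+00]
tool-y angle 73.49 units xyz [ 0.031 -0.005 -0.002]
turn units 11.577
```

View pics/w20z.png

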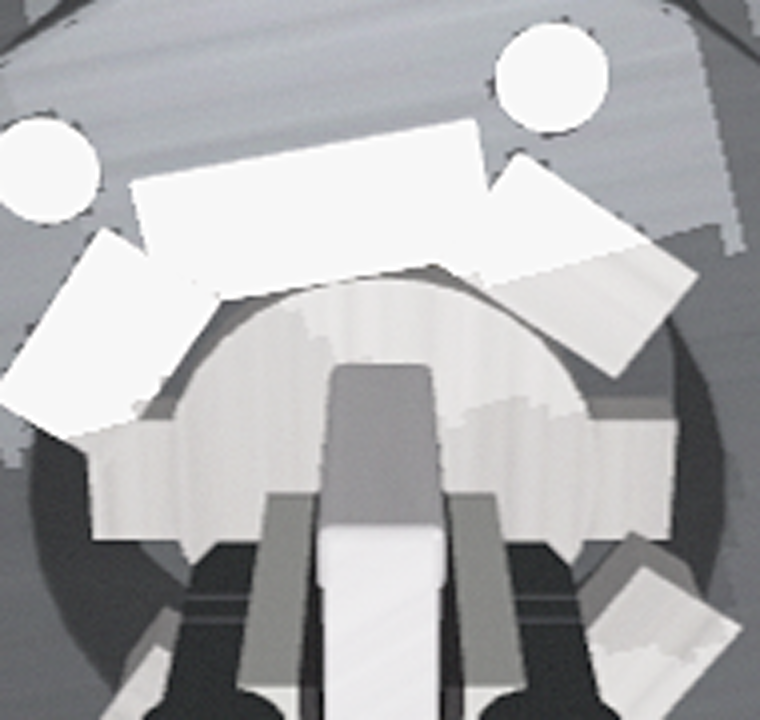

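Spring load is about 10 N (about 17 mm deep), and the plate is turning with low side forces. I continue clockwise.

send_rows --commands '[[[4,0.01,0,0,0.5],[4,0,0,0,0.5],[4,0,0,0,0.5],[4,0,0,0,0.5],[4,0,0,0,0.5],[4,0,0,0,0.5],[4,0,0,0,0]]]'

```text
time: 17.93
eef_pos: [0.5677, 0.1373, 0.0735]
ee_rot: [0.002, 0.32, 0.947, 0.001]
wrist_force: [0.5, -0.9, 8.7]
gripper_width: 0.126
```

```bash
python3 look.py 21; python3 - <<'E'
from h import *
s=readout.state();print(s['moment'])
togo([.5667,.1374,.0735],-6.1)
E
```

```text
17.9833 [0.56769681 0.13727516 0.07350631] 0.1255907936507702 [-0.67572843 -0.30672777  8.6124756 ]
scene crop 291 184 TCP zoomed [321. 284.]
[-0.170817    0.11487062 -0.06419744]
tool-y angle 52.87 units xyz [ 0.021 -0.013 -0.001]
turn units 8.577
```

View pics/w21.png

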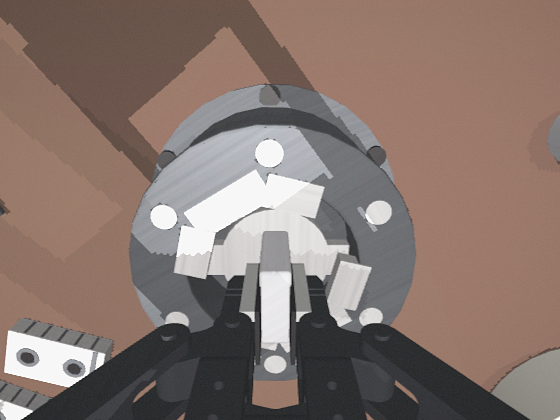

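The lugs are passing under the lip. I turn through the remaining 8.6 units.

send_rows --commands '[[[4,0.01,0,0,0.5],[4,0,0,0,0.6],[4,0,0,0,0.6],[4,0,0,0,0.6],[4,0,0,0,0.6],[4,0,0,0,0.6],[4,0,0,0,0.6],[4,0,0,0,0.6]]]'

```text
time: 18.7
eef_pos: [0.5674, 0.1375, 0.0735]
ee_rot: [0.002, 0.571, 0.821, 0.001]
wrist_force: [0.8, -0.8, 7.9]
gripper_width: 0.128
```

send_rows --commands '[[[4,0,0,0,0.6],[4,0,0,0,0.6],[4,0,0,0,0.6],[4,0,0,0,0.6],[4,0,0,0,0.6],[4,0,0,0,0.5],[4,0,0,0,0.3],[4,0,0,0,0]]]'

```text
time: 19.37
eef_pos: [0.5674, 0.1375, 0.0735]
ee_rot: [0.001, 0.741, 0.671, 0.001]
wrist_force: [0.0, -1.7, 8.6]
gripper_width: 0.126
```

```bash
python3 look.py 22; python3 - <<'E'
from h import *
s=readout.state();print(s['moment'],s['joint_pos'])
togo([.5667,.1374,.0735],-6.1)
E
```

```text
19.4167 [0.56735505 0.13754608 0.07349759] 0.12780855592563 [ 0.55842333 -0.81128479  7.67819585]
scene crop 291 184 TCP zoomed [322. 283.]
[-0.14005616  0.14225067 -0.06410083] [ 4.71400506e-02  4.35272137e-01  1.62994939e+00 -3.68253018e-04
  1.07230917e+00  1.44566484e-01]
tool-y angle -5.57 units xyz [-0.006 -0.016 -0.001]
turn units 0.077
```

View pics/w22.png

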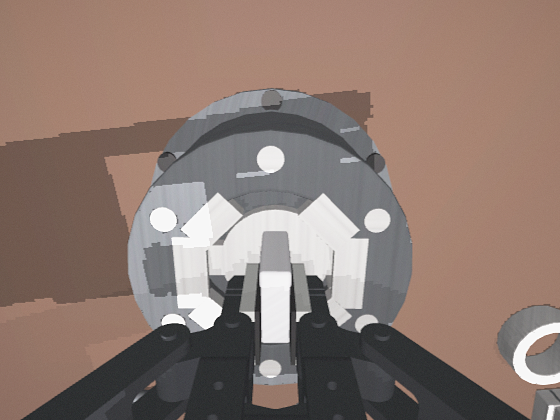

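View pics/s22.png

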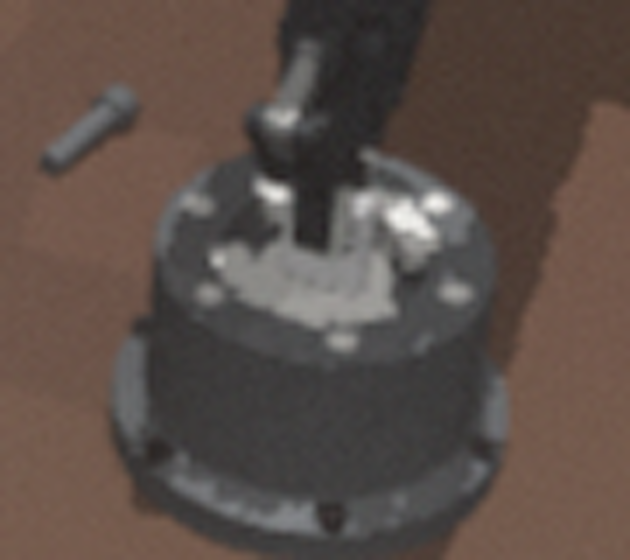

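The quarter turn is complete within 0.6°. I add the last bit and ease up into the recesses.

send_rows --commands '[[[4,0,0,0,0.08],[4,0,0,-0.05,0],[4,0,0,-0.05,0],[4,0,0,-0.05,0],[4,0,0,0,0],[4,0,0,0,0]]]'

```text
time: 19.97
eef_pos: [0.5673, 0.1375, 0.0791]
ee_rot: [0.001, 0.744, 0.668, 0.001]
wrist_force: [0.6, -0.6, 5.0]
gripper_width: 0.122
```

```bash
python3 look.py 23; python3 - <<'E'
from h import *
s=readout.state();print(s['moment'])
togo([.5667,.1374,.0735],-6.1)
E
```

```text
20.0167 [0.56729642 0.13754497 0.07904837] 0.12424424454923826 [ 0.88899677 -0.42716133  5.36629022]
scene crop 291 182 TCP zoomed [323. 286.]
[-0.13921587 -0.06976303  0.00316986]
tool-y angle -6.1 units xyz [-0.005 -0.016  0.138]
turn units -0.001
```

Force is 6.8 N (plunger ≈ 3.4 mm), almost at the locked position. I ease up one more millimetre.

send_rows --commands '[[[4,0,0,-0.025,0],[4,0,0,0,0],[4,0,0,0,0]]]'

```text
time: 20.32
eef_pos: [0.5672, 0.1376, 0.0797]
ee_rot: [0.001, 0.744, 0.668, 0.001]
wrist_force: [2.7, -0.7, 4.8]
gripper_width: 0.127
```

send_rows --commands '[[[10,0,0,0,0],[16,0,0,0,0],[22,0,0,0,0],[30,0,0,0,0],[30,0,0,0,0]]]'

```text
time: 20.73
eef_pos: [0.5644, 0.1378, 0.0779]
ee_rot: [-0.001, 0.744, 0.668, -0.001]
wrist_force: [0.0, -1.0, -0.3]
gripper_width: 0.355
```

```bash
python3 look.py 24
```

```text
20.7833 [0.56471139 0.13780464 0.07803779] 0.3497842736343975 [-0.7579069   0.07466193 -0.59919593]
scene crop 292 182 TCP zoomed [319. 284.]
```

View pics/w24.png

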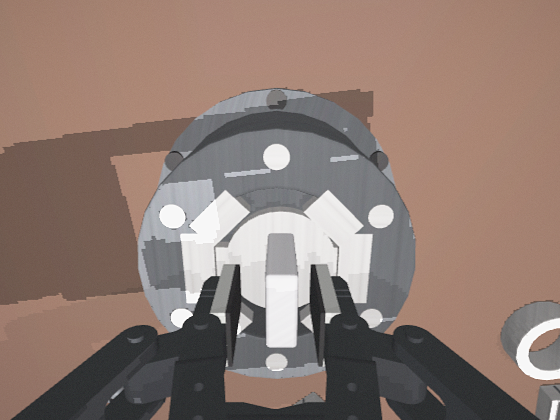

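View pics/s24.png

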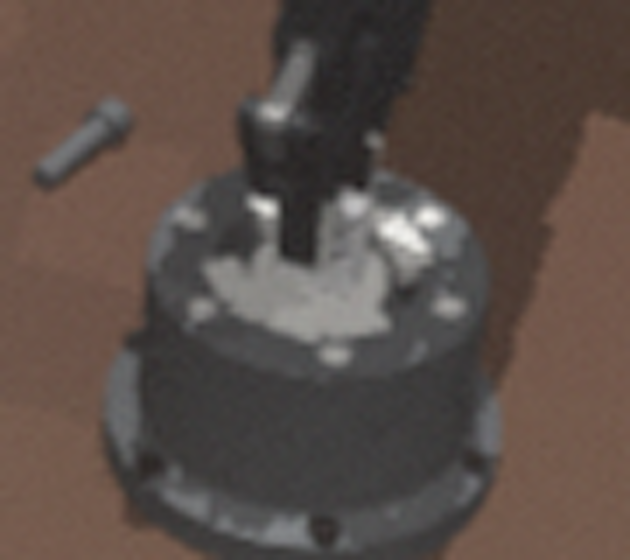

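Released. I retreat straight up and clear of the view.

send_rows --commands '[[[34,0,0.02,0,0],[34,0,0,-0.3,0],[34,0,0,-0.7,0],[34,0,0,-0.8,0],[34,0,0,-0.8,0],[34,0,0,-0.7,0],[34,0,0,-0.3,0],[34,0,0,0,0]]]'

```text
time: 21.5
eef_pos: [0.5686, 0.1378, 0.2269]
ee_rot: [0.002, 0.744, 0.668, 0.003]
wrist_force: [0.5, -0.1, 0.1]
gripper_width: 0.402
```

send_rows --commands '[[[34,0,0.4,0,0],[34,0,0.7,0,0],[34,0,0.7,0,0],[34,0,0.7,0,0],[34,0,0.4,0,0],[34,0,0,0,0],[34,0,0,0,0]]]'

```text
time: 22.08
eef_pos: [0.6812, 0.125, 0.2201]
ee_rot: [-0.001, 0.744, 0.668, -0.002]
wrist_force: [-0.3, 0.4, 1.0]
gripper_width: 0.398
```

```bash
python3 look.py 25; python3 - <<'E'
from h import *
im=imaging.snapshot('scene'); cv2.imwrite('pics/s25b.png',cv2.resize(im[160:290,210:410,::-1],None,fx=4,fy=4,interpolation=2))
im=imaging.snapshot('top'); cv2.imwrite('pics/t25.png',im[:,:,::-1])
cv2.imwrite('pics/t25z.png',cv2.resize(im[180:280,190:350,::-1],None,fx=5,fy=5,interpolation=2))
E
```

```text
22.1333 [0.68063739 0.12533628 0.22082331] 0.3962767188173946 [-0.73418869  0.1631752  -0.28765575]
scene crop 276 163 TCP zoomed [324. 283.]
```

View pics/w25.png

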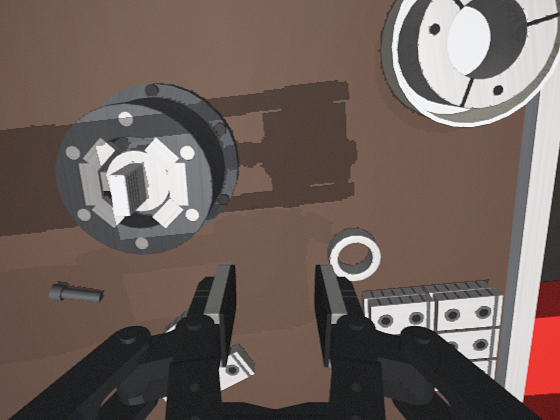

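View pics/s25b.png

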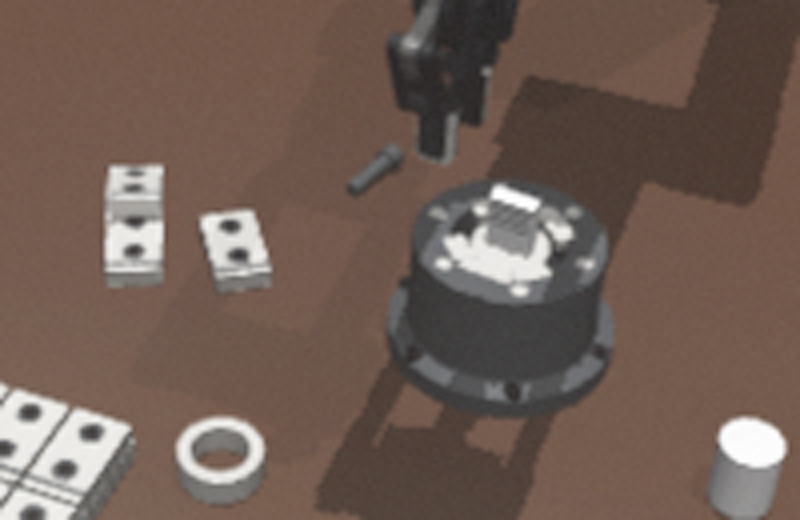

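View pics/t25z.png

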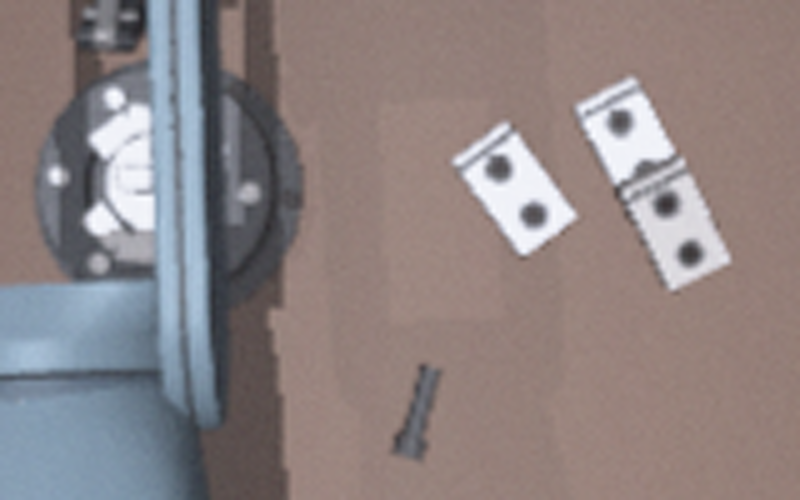

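Jaws, screw and bystanders sit at the same pixels as at the start, and the notches are empty. I check that the plate is level and at the right height by triangulating the bar-top ends.

```bash
python3 - <<'E'
import cv2
a=cv2.imread('pics/w25.png');b=cv2.imread('pics/s25b.png')
cv2.imwrite('pics/w25z.png',cv2.resize(a[90:260,50:250],None,fx=4,fy=4,interpolation=2))
cv2.imwrite('pics/s25z.png',cv2.resize(b[160:320,400:620],None,fx=3.5,fy=3.5,interpolation=2))
E
```

```text
(no output)
```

View pics/w25z.png

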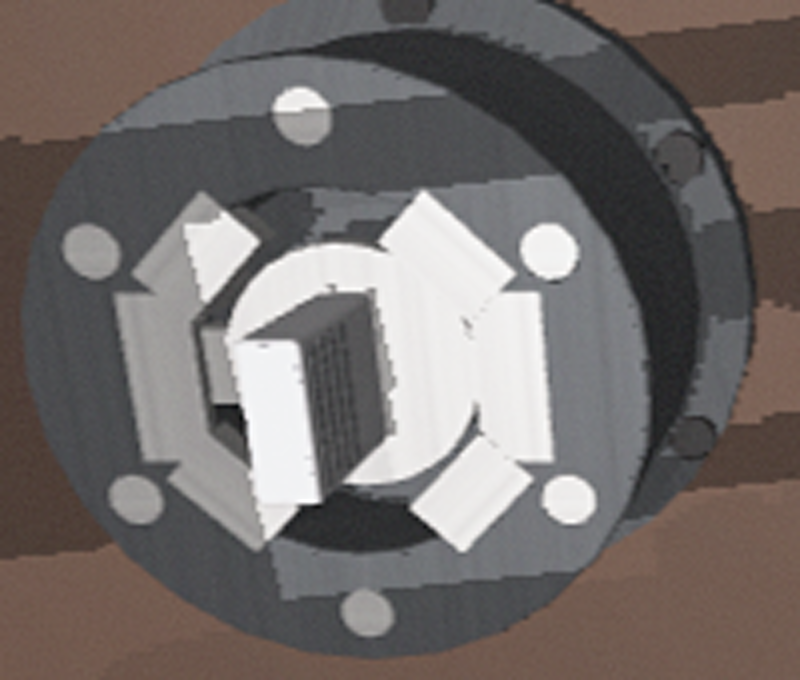

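View pics/s25z.png

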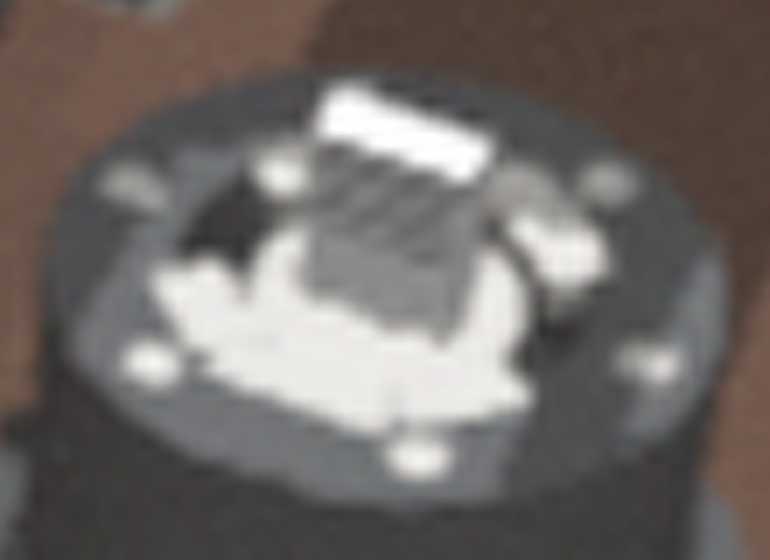

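```bash
python3 - <<'E'
from h import *
import pickle
c,s=pickle.load(open('w25.pkl','rb')); sc=imaging.calibration('scene')
W=lambda x,y:(50+(x-1.5)/4,90+(y-1.5)/4)
S=lambda x,y:(210+((400+(x-1.25)/3.5)-1.5)/4,160+((160+(y-1.25)/3.5)-1.5)/4)
A,ea=tri(c,W(266,341),sc,S(480,155));B,eb=tri(c,W(289,501.5),sc,S(325,112))
print(A,ea,B,eb,np.linalg.norm(A-B),np.degrees(np.arctan2(*(A-B)[1::-1])))
for z in (.122,.126,.130): 
  a,b=onz(c,*W(266,341),z),onz(c,*W(289,501.5),z);print(z,np.linalg.norm(a-b),(a+b)/2,np.degrees(np.arctan2(*(a-b)[1::-1])))
C,ec=tri(c,W(550,250),sc,S(418,458)); print('bolt check',onz(c,*W(550,250),.09),onz(sc,*S(418,458),.09))
# vertical bar edge check in wrist
b=np.array([onz(c,*W(*p),.09) for p in [(91,250),(302,115),(550,250),(568,500),(366,612),(136,500)]]);print('chuck centre now',b.mean(0))
E
```

```text
[0.57018371 0.15401142 0.12653543] 0.0013475041035348988 [0.56505992 0.12248505 0.1230087 ] 0.0008411987343917897 0.03213414042511772 80.76877830389265
0.122 0.031336461502239 [0.56634796 0.13817289 0.122     ] 83.75166434908623
0.126 0.03086263262091115 [0.56824906 0.13924516 0.126     ] 83.75166434908598
0.13 0.03038880373958326 [0.57015017 0.14031743 0.13      ] 83.75166434908617
bolt check [0.61444899 0.15932551 0.09      ] [0.61452884 0.15850636 0.09      ]
chuck centre now [0.56555913 0.13774228 0.09      ]
```

Mean bar-top height is 0.125 (locked expectation 0.126), and the direction is 83.8°, exactly 90° from the notches. The 3.5 mm end-height difference is within the coarse scene-camera noise, so I take a second wrist view for a sharper level check.

send_rows --commands '[[[34,-0.2,-0.3,0,0],[34,-0.5,-0.6,0,0],[34,-0.5,-0.6,0,0],[34,-0.5,-0.6,0,0],[34,-0.5,-0.6,0,0],[34,0,-0.1,0,0],[34,0,0,0,0],[34,0,0,0,0]]]'

```text
time: 22.95
eef_pos: [0.5612, 0.0501, 0.2238]
ee_rot: [0.001, 0.744, 0.668, 0.001]
wrist_force: [0.7, -0.2, 0.5]
gripper_width: 0.394
```

```bash
python3 look.py 26;python3 - <<'E'
from h import *
import pickle
c,s=pickle.load(open('w26.pkl','rb')); p=proj(c,[.566,.138,.11]);print(p)
a=cv2.imread('pics/w26.png');x,y=max(0,int(p[0])-95),max(0,int(p[1])-70);print(x,y)
cv2.imwrite('pics/w26z.png',cv2.resize(a[y:y+140,x:x+190],None,fx=4,fy=4,interpolation=2))
E
```

```text
23.0 [0.56169678 0.05021179 0.22349889] 0.40025650038502286 [ 0.41262826 -0.64300782  0.17318432]
scene crop 264 128 TCP zoomed [319. 287.]
[266.55964197  71.09427937]
171 1
```

View pics/w26z.png

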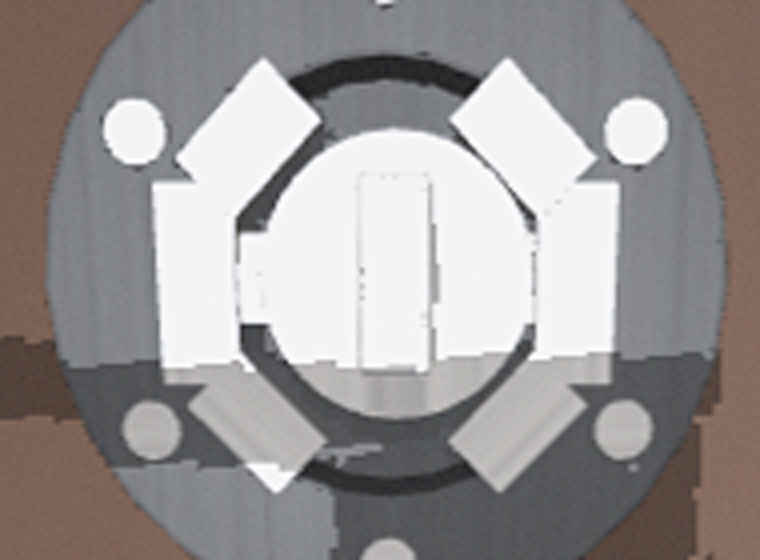

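```bash
python3 - <<'E'
from h import *
import pickle
c,s=pickle.load(open('w25.pkl','rb'));d,_=pickle.load(open('w26.pkl','rb'))
W=lambda x,y:(50+(x-1.5)/4,90+(y-1.5)/4); V=lambda x,y:(171+(x-1.5)/4,1+(y-1.5)/4)
n=['+y left','+y right','-y right','-y left']
for k,a,b in zip(n,[(232,342),(300,340),(321,500),(257,503)],[(359,174),(431,174),(431,373),(358,373)]):
    X,e=tri(c,W(*a),d,V(*b));print(k,X.round(4),round(e,4))
for a,b in [((550,250),(635,131)),((91,250),(134,131)),((568,500),(623,430)),((136,500),(152,431))]:
    X,e=tri(c,W(*a),d,V(*b));print('bolt',X.round(4),round(e,4))
b=onz(d,*V(395,273),.126); print('bar mid',b)
E
```

```text
+y left [0.564  0.1549 0.1262] 0.0006
+y right [0.5757 0.1537 0.125 ] 0.0005
-y right [0.5723 0.1228 0.1249] 0.0009
-y left [0.5602 0.1239 0.1251] 0.0003
bolt [0.6145 0.1593 0.09  ] 0.0002
bolt [0.5231 0.1692 0.0905] 0.0003
bolt [0.6087 0.1064 0.0912] 0.0003
bolt [0.5176 0.1161 0.091 ] 0.0003
bar mid [0.56830857 0.13895458 0.126     ]
```

All four bar-top corners sit at z = 0.125–0.126, so the plate is level and at locked height. An unseated plate would be about 4 mm lower. I hand in.

```bash
python3 -c "
from cell import order,readout
print(order.finish_job(), readout.state()['time'])"
```

```text
the job is handed in; nothing more can be done
the job is handed in; nothing more can be done
```

The stop plate is locked and level in the chuck and the gripper has let go; I handed the job in at about 23 s.

**What I did:** The moves allow no tilting of the gripper, so I gripped the slanting bar and lifted the plate straight off the pile. I set it flat on bare table, gripped it again square, and lowered it through the notches. I pushed it down to about 10 N of spring load, turned it 90° clockwise, eased it up into the recesses and released it.

**Last checks:**
- **Level and height:** the four bar-top corners measured z = 0.125–0.126 m, against about 0.126 expected when locked. Allowing for a 0.7 mm offset in the chuck bolts, the plate reads about 1.4 mm low. Lugs outside the recesses would read about 4 mm low.
- **Turn:** the bar lies along the notch axis (83.75° against 83.8°), which puts the lugs at 90° to the notches. The notches are empty.
- **Surroundings:** in the top view the jaws, spare jaw and screw look the same as in the first picture. This was by eye; I did not measure the shift.

**What failed or disagreed:**
- **Missed grip:** the first re-grip closed above the bar, because the real fingertips sit about 20–24 mm behind the reported tool point. I corrected the height and gripped again; the plate had not moved.
- **Force while levelling:** pressing the plate flat on the table showed 34 N at the wrist, with the plate in the grip and not the gripper body touching anything.
- **Chuck position:** the top and wrist cameras differed by about 3–4 mm in x. I used the wrist value, and the plate entered without contact force.
- **Scene-camera level check:** a rough check gave a 3.5 mm height difference along the bar, which the sharper wrist-camera check did not confirm.

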